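# Put the souvenir stamp set back in its tray

### The job

Visitors have left the souvenir stamp set all over the counter: put it back in its dark wooden tray, the block stamp upright in the rectangular well, the round stamp upright in the round well, the ink pad lid up between the four corner cleats, and the pen lying between its cheeks and end stops, each fully down in its rest. The goods for sale that lie among them, the little wooden doll, the flat sachet and the stick candle, do not belong in the tray: leave them standing or lying where they are.

Things in the scene. Friction and masses are not known exactly. Their poses are not given: they have to be found in the camera images.
- stamp: Block hand stamp: wooden block 26 (x) x 45 (y) x 19 mm with a turned wooden handle in its middle, 67 mm tall overall. Stands on its rubber face. The handle is at most 24 mm thick, widest near 50 mm up: take it there. Origin: centre of its underside; z up.
- round_stamp: Round hand stamp: round wooden base 40 mm across and 17 mm high with a turned handle in its middle, 67 mm tall overall. Stands on its rubber face. The handle is 24 mm thick and nearly straight from 38 to 59 mm height. Origin: centre of its underside; z up. Its yaw means nothing.
- ink_pad: Closed ink pad, a flat dark tin with a pale label on its lid, 58 (x) x 85 (y) x 15 mm, lying lid up. Origin: centre of its underside; z up. Behind it and behind the tray rises a tall stocked shelf unit: its front stands 0.64 m ahead of the middle of the robot's base (world x 0.64), so keep the gripper and wrist in front of it.
- pen: Slim ball pen lying flat, 11 (x) x 133 (y) x 9 mm. Origin: centre of its underside; its length runs along its y.
- stamp_rest: Light wooden block 86 (x) x 156 (y) x 20 mm, fixed in the dark tray, with two felted wells 12 mm deep (floors 8 mm above the origin, mouths bevelled 3 mm): a rectangular one 36 (x) x 55 (y) mm centred at x 0, y -22 mm, and a round one 50 mm across centred at x 0, y +47 mm. Each stamp stands upright in the well of its shape. Origin: centre of its underside; z up.
- pad_rest: Light wooden block 86 (x) x 156 (y) x 20 mm, fixed in the tray, for the ink pad. On its flat felted top (20 mm above the origin) four L-shaped corner cleats, 9 mm high, enclose 68 (x) x 95 (y) mm about the centre, the same way round as the pad; between them the long sides are open over 69 mm for fingers. Origin: centre of its underside; z up.
- pen_rest: Light wooden block 86 (x) x 156 (y) x 20 mm, fixed in the tray. On its flat top (20 mm above the origin) the pen lies along y over x 0, y 0, between two pairs of sloping cheeks (at y -50 and +50 mm, 22 mm long, 13 mm high, 20 mm apart at the foot, 34 mm at the top) and two end stops 148 mm apart, 10 mm high. The middle 78 mm is open for fingers. Origin: centre of its underside.
- doll: Small turned wooden doll with a round head, 30 mm across, 100 mm tall, standing; for sale, not to be moved. Origin: centre of its underside.
- sachet: Flat patterned sachet, 66 (x) x 98 (y) x 9 mm, lying; for sale, not to be moved. Origin: centre of its underside.
- stick_candle: Painted stick candle lying down, 17 (x) x 157 (y) x 17 mm, thicker than the pen and with a short wick at one end; for sale, not to be moved. Origin: near its middle, on its underside; its length runs along its y.
Things that resemble listed ones, but are neither listed nor needed, are in the scene too. Of the things that look like the round_stamp, the smaller one is meant.

How it is judged:
At the end, for the whole second after the job is handed in: Both stamps, pad and pen are level, at rest and fully down (4 mm) in their own rests: stamps within 9 mm, pad and pen within 10 mm of the middle each way; block stamp, pad and pen along the rest within 0.25 rad, either way round. Doll, sachet and candle within 30 mm of their starts (x of stamp in the frame of stamp_rest between -0.009 and 0.009 m and y of stamp in the frame of stamp_rest between -0.031 and -0.013 m and z of stamp in the frame of stamp_rest between 0.004 and 0.012 m and angle between each of stamp, round_stamp, ink_pad, pen's own z axis and vertical below 0.12 rad and linear speed of each of stamp, round_stamp, ink_pad, pen below 0.02 m/s and angle between the y axis of stamp and the y axis of stamp_rest, either way round below 0.25 rad and x of round_stamp in the frame of stamp_rest between -0.009 and 0.009 m and y of round_stamp in the frame of stamp_rest between 0.038 and 0.056 m and z of round_stamp in the frame of stamp_rest between 0.004 and 0.012 m and x of ink_pad in the frame of pad_rest between -0.01 and 0.01 m and y of ink_pad in the frame of pad_rest between -0.01 and 0.01 m and z of ink_pad in the frame of pad_rest between 0.016 and 0.024 m and angle between the y axis of ink_pad and the y axis of pad_rest, either way round below 0.25 rad and x of pen in the frame of pen_rest between -0.01 and 0.01 m and y of pen in the frame of pen_rest between -0.011 and 0.011 m and z of pen in the frame of pen_rest between 0.016 and 0.024 m and angle between the y axis of pen and the y axis of pen_rest, either way round below 0.25 rad and distance of each of doll, sachet, stick_candle from where it was at the start of the episode below 0.03 m); the robot touches nothing.
It fails at once if the doll is moved by more than 30 mm or knocked over (distance of doll from where it was at the start of the episode above 0.03 m or angle between doll's own z axis and vertical above 0.4 rad).
It fails at once if the sachet is moved by more than 30 mm or knocked over (distance of sachet from where it was at the start of the episode above 0.03 m or angle between sachet's own z axis and vertical above 0.4 rad).
It fails at once if the stick candle is moved by more than 30 mm or knocked over (distance of stick_candle from where it was at the start of the episode above 0.03 m or angle between stick_candle's own z axis and vertical above 0.4 rad).
It also fails if it takes over 104 s, if anything falls off the work surface, if the arm or the gripper's body presses on something with over 40 N, if the wrist force passes 120 N, or if a joint passes its speed limit or range.

### The arm

A 6-joint arm with a two-finger parallel gripper is mounted at the origin on a cart in front of the work surface, level with it; the furniture and walls round the work are solid. World frame = base frame: x ahead of the robot, y to its left, z up, the work surface at z = 0. Lengths are in m, angles in rad, forces in N, time in s.
With the tool pointing down it reaches from about 0.4 to 0.825 m from the base axis. Payload 7 kg.
Tool frame: the origin (TCP) lies at the very end of the fingers, on their centre line; the grasp point (between the pads) lies 19 mm behind it; z points along the fingers, y is the line along which they close (so a half turn about z gives the same grasp; the last joint's range is limited). The gripper opens to 88 mm and grips with 3 to 60 N. Pads are 19 mm wide; open, the fingers measure 130 mm over their backs; the gripper's body (78 mm by 193 mm) begins 47 mm behind the grasp point.
Start: joints at [1.415, 0.359, 0.012, 0, -1.224, -0.288], TCP at [0.29, 0.61, 0.227] pointing down, gripper open.
Joint ranges: [-3.07, 3.07], [-1.43, 2.12], [-1.02, 1.25], [-3.03, 1.67], [-3.05, -0], [-3.03, 3.03]. Speed limits (rad/s): [2.39, 2.39, 3.01, 3.14, 3.14, 3.14].

### API

Orientations are given as [roll, pitch, yaw] about the fixed x, y, z axes, in that order (R = Rz(yaw) Ry(pitch) Rx(roll)).
In Python, from station import arm, vision gives the robot as it stands. The module is installed in compiled form; this text tells all that it offers.
- The arm moves only by the tool jog_arm, never from a script. Its argument "steps" is a list that holds one entry, the list of rows, each a list of 7 numbers: the closure in counts, from 0 (fully open) to 255 (shut), then the shift along the tool's x, y, z scaled (see below), then the turn, a rotation vector about the tool's x, y, z scaled (see below). In form: [[[grip, dx, dy, dz, rx, ry, rz], ...]]. A call has 1 to 8 rows; each row is the pose to reach, as a shift and turn from the pose commanded when the call began, along the tool's axes at that moment; what a row does not reach only later rows make up. The controller multiplies each number of a shift by 250 mm and each number of a turn by 45 degrees. A row lasts 1/10 s, in which the tool goes at most 50 mm and 8.59 degrees, less where a joint would pass 70% of its speed; a pose out of reach is approached as far as the arm can. A call with a number of a shift or a turn outside -1 to 1 is refused whole. A call with a gripper value outside its range is refused whole. The fingers move at their own pace and stop on an object; "newtons" is the grip in N (left out, the last holds). Time passes only in rows, so rows that repeat a pose let the fingers close. It gives the time, the measured TCP pose, the force, the opening and the grip force at its end, in the units of the state.
- arm.get_state(): the state, without advancing time (a new reading comes with each control period).
- vision.grab_frame(name): name is "scene" or "top" or "wrist"; returns a dict with "color" (384x512x3 uint8, red, green, blue), "vfov" (degrees; the focal length in pixels is half the picture's height over the tangent of half this angle, whatever the lens; pixels are square), "cx", "cy" (the principal point, pixels), "k1" (the pictures are not rectified: a ray, as slopes to the right and down, at radius r is drawn at 1 + k1 r^2 times it, then the intrinsics apply), "extrinsics" (4x4, takes a point from world to camera coordinates). Camera axes: x right, y down, z forward; pixel columns grow to the right and rows downward; lengths in m; the calibration is good to about 2 mm. A picture is of the moment at which its call begins. There is no depth.
- arm.job_done(): hands the job in; it is judged then, once.
The state is a dict: "t": time; "q": joint angles; "qd": joint speeds; "joint_efforts": joint torques, N m; "eef_pos": TCP position; "ee_rot": TCP orientation; "force": force on the tool from outside, world axes, zero at the start; "moment": the same for the moment, N m; "width": finger opening in m; "gripper_force": force on a finger pad.
Only numpy, scipy, OpenCV 4.12 (cv2) and the standard library are available. Lean on these libraries where they do the work, as an engineer would, in place of code of your own. Each camera call takes 0.05 s, during which the arm holds its last target. There are 200 camera calls.

## Working session

There is one attempt and no reset: what is moved stays moved. The work goes in short steps, Python scripts to look and compute and a tool call to move; the robot and the scene stay as the last step left them, time stands still between calls to the robot, and variables do not carry over. Pictures are saved under pics/ and viewed, at most 14 in all, crops included, and the job is handed in when it is done.

Besides the shell and the picture viewer there is one more tool, called after "Emit:" in YAML: its name, and indented under it one key for each argument. jog_arm: Moves the arm, as the interface text tells. Its arguments: {"type":"object","properties":{"steps":{"type":"array","items":{"type":"array","items":{"type":"array","items":{"type":"number"}}}},"newtons":{"type":"number"}},"required":["steps"]}

```bash
mkdir -p pics
cat > h.py <<'E'
import numpy as np, cv2
from station import arm, vision
from scipy.spatial.transform import Rotation as R
def grab(n):
    f=vision.grab_frame(n); np.savez(f'last_{n}.npz',**{k:np.array(v) for k,v in f.items()}); return f
def load(n): return dict(np.load(f'last_{n}.npz'))
def KD(f):
    fl=192/np.tan(np.radians(float(f['vfov']))/2)
    return np.array([[fl,0,float(f['cx'])],[0,fl,float(f['cy'])],[0,0,1]]),np.array([float(f['k1']),0,0,0])
def px2w(f,uv,z):
    K,D=KD(f);E=np.array(f['extrinsics'])
    n=cv2.undistortPoints(np.array(uv,float).reshape(-1,1,2),K,D).reshape(-1,2)
    d=np.c_[n,np.ones(len(n))]@E[:3,:3]; c=-E[:3,:3].T@E[:3,3]
    return c+d*((z-c[2])/d[:,2])[:,None]
def w2px(f,P):
    K,D=KD(f);E=np.array(f['extrinsics'])
    return cv2.projectPoints(np.array(P,float).reshape(-1,1,3),cv2.Rodrigues(E[:3,:3])[0],E[:3,3],K,D)[0].reshape(-1,2)
def save(f,n,s=1.5,box=None):
    im=f['color'][:,:,::-1]
    if box: x0,y0,x1,y1=box; im=im[y0:y1,x0:x1]
    cv2.imwrite(f'pics/{n}.png',cv2.resize(np.ascontiguousarray(im),None,fx=s,fy=s,interpolation=cv2.INTER_CUBIC))
E
python3 - <<'E'
from h import *
for n in ['top','scene','wrist']:
    f=grab(n); save(f,n+'0'); E=f['extrinsics']; print(n,f['vfov'],f['cx'],f['cy'],f['k1'],(-E[:3,:3].T@E[:3,3]).round(3))
print(arm.get_state())
E
```

```text
top 46.523288189378576 257.3970097954577 186.85897363388352 -0.17263612514693163 [0.333 0.017 1.288]
scene 44.05623243756079 254.4377643673369 190.64158992699362 0.0316227209979303 [-0.347 -0.613  0.998]
wrist 66.1123378665568 252.76308588577473 196.93882655951032 0.0134725250779666 [0.351 0.579 0.383]
{'t': 0.15, 'q': array([ 1.41508960e+00,  3.59231130e-01,  1.12915105e-02, -2.50418343e-04,
       -1.22409420e+00, -2.88081178e-01]), 'qd': array([-0.00121648, -0.00284853,  0.00118502, -0.00168438, -0.00051735,
       -0.00152738]), 'joint_efforts': array([-1.21730151e-03, -5.83274209e+01,  2.93287379e+01,  7.00108185e+00,
        8.77407059e-03, -9.87994190e-05]), 'eef_pos': array([0.28970111, 0.60927536, 0.22584265]), 'ee_rot': array([ 3.14033926e+00, -1.25879107e-04, -4.43873061e-01]), 'force': array([-0.56690795, -0.53045155,  0.13828663]), 'moment': array([ 0.02312545, -0.01514063, -0.00140764]), 'gripper_force': 0.0, 'width': 0.08795867776267001}
```

View pics/top0.png

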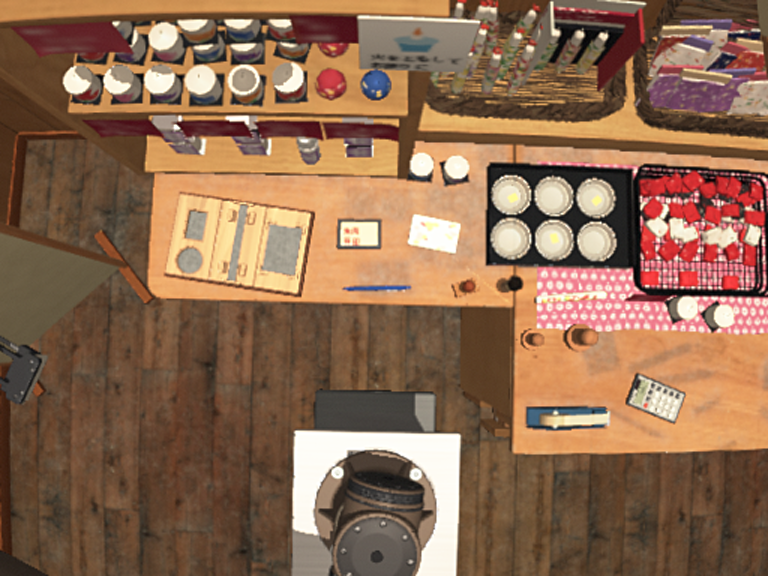

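View pics/scene0.png

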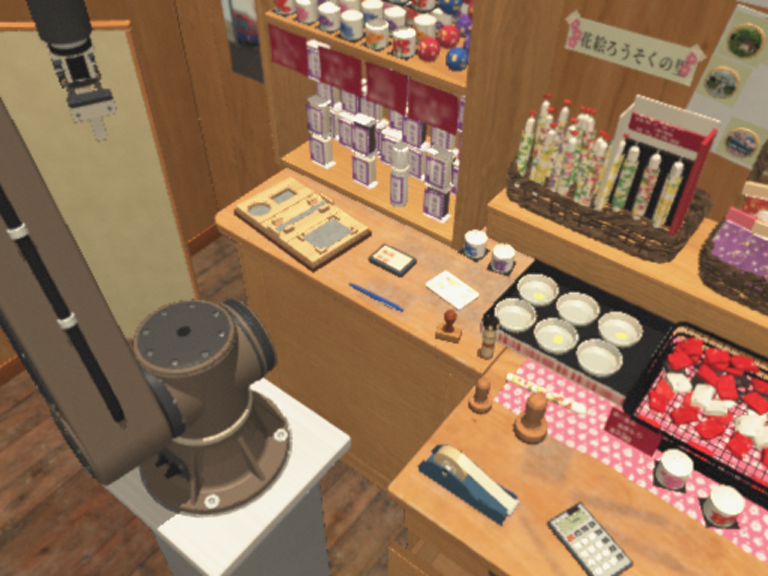

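Candidates in the top picture (768-wide pixels):
- Round stamp: the small one at (534,339) against the large one at (583,336). I choose the smaller.
- Block stamp at (467,286), beside the dark doll at (514,283).
- Pen: the blue one at (378,289) against the candle at (572,297).
- Ink pad: the dark-rimmed one at (359,233) against the sachet at (434,234).
- Tray at (240,245).

I'll check these in close crops.

Run:
```python
from h import *
f=load('top'); save(f,'t1',6,(105,120,220,205)); save(f,'t2',5,(218,135,368,240))
```

```text
(no output)
```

View pics/t1.png

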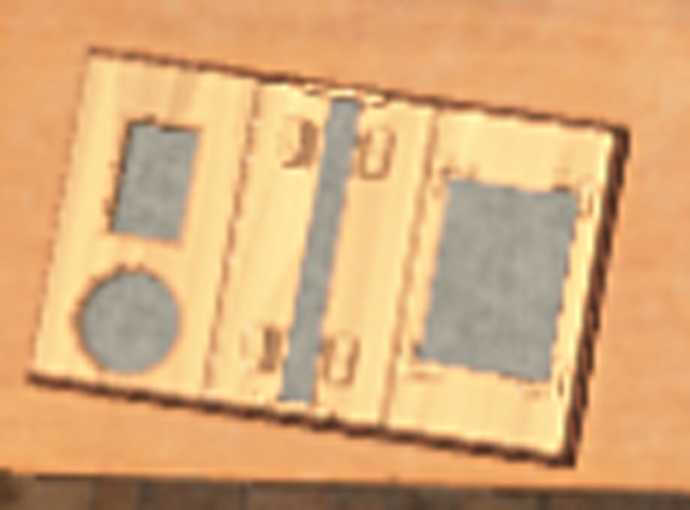

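View pics/t2.png

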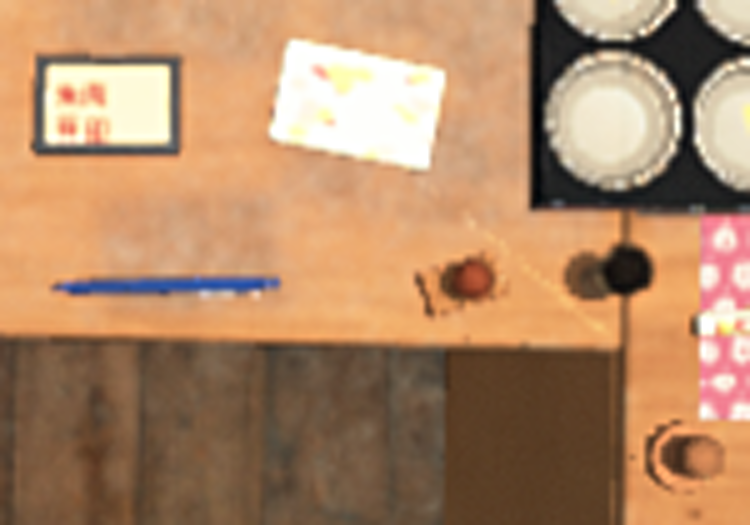

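The left crop shows the tray. From left to right it holds the rectangular well at (155,182), the round well at (130,322), the pen strip from (345,100) to (297,400), and the pad felt at about (498,278). The right crop shows the pad at (108,105), the pen from (55,288) to (280,283), the block stamp's handle top at (472,279) and the small round stamp's top at (703,457).

Run:
```python
from h import *
f=load('top')
A=lambda p:np.array(p,float)/6+[105,120]-.4
B=lambda p:np.array(p,float)/5+[218,135]-.4
for z in(.02,.03):
    c=px2w(f,A([(90,58),(612,128),(570,455),(38,375)]),z)
    print(z,c[:,:2].round(3).tolist(),[round(float(np.linalg.norm(c[i]-c[(i+1)%4])),4) for i in range(4)])
T=.025
for n,p,z in [('rect',[(128,125),(198,130),(180,240),(113,232)],.012),('round',[(78,320),(182,322),(130,270),(130,374)],.012),
 ('strip',[(345,100),(297,400)],T),('pad felt',[(447,178),(577,192),(548,380),(418,360)],T)]:
    w=px2w(f,A(p),z); print(n,w[:,:2].round(3).tolist(),'c',w.mean(0)[:2].round(4))
for n,p,z in [('pad',[(37,57),(181,57),(180,152),(33,152)],.015),('pen',[(53,288),(282,283)],.005),('stamp top',[(472,279)],.067),('stampbase',[(417,275),(430,315)],.019),
 ('round top',[(703,457)],.067),('doll',[(628,270)],.1),('candle',[(692,325)],.009),('edge',[(0,337),(600,348),(625,350),(625,520)],0),('sachet',[(288,40),(444,70),(430,170),(270,137)],.009)]:
    w=px2w(f,B(p),z); print(n,w[:,:2].round(3).tolist(),'c',w.mean(0)[:2].round(4))
f=load('wrist');E=f['extrinsics'];s=arm.get_state();Rt=R.from_euler('xyz',s['ee_rot']).as_matrix()
print('cam in tool',(Rt.T@(-E[:3,:3].T@E[:3,3]-s['eef_pos'])).round(3)); print((E[:3,:3]@Rt).round(3))
```

```text
0.02 [[0.595, 0.398], [0.566, 0.141], [0.408, 0.155], [0.44, 0.415]] [0.2584, 0.1581, 0.2611, 0.1562]
0.03 [[0.593, 0.395], [0.564, 0.14], [0.408, 0.154], [0.439, 0.411]] [0.2564, 0.1569, 0.259, 0.155]
rect [[0.564, 0.379], [0.562, 0.344], [0.508, 0.35], [0.511, 0.383]] c [0.5364 0.3641]
round [[0.468, 0.399], [0.468, 0.347], [0.493, 0.374], [0.442, 0.371]] c [0.4679 0.3727]
strip [[0.576, 0.27], [0.431, 0.286]] c [0.5034 0.2779]
pad felt [[0.539, 0.219], [0.534, 0.156], [0.443, 0.167], [0.451, 0.229]] c [0.4919 0.1925]
pad [[0.553, 0.088], [0.556, 0.005], [0.5, 0.004], [0.498, 0.088]] c [0.5268 0.0462]
pen [[0.421, 0.075], [0.427, -0.057]] c [0.4239 0.0091]
stamp top [[0.427, -0.158]] c [ 0.4274 -0.1581]
stampbase [[0.433, -0.133], [0.41, -0.141]] c [ 0.4212 -0.1371]
round top [[0.332, -0.289]] c [ 0.3319 -0.2887]
doll [[0.432, -0.238]] c [ 0.4318 -0.2382]
candle [[0.408, -0.296]] c [ 0.4083 -0.2959]
edge [[0.392, 0.105], [0.394, -0.243], [0.393, -0.258], [0.294, -0.26]] c [ 0.3685 -0.1641]
sachet [[0.568, -0.057], [0.553, -0.148], [0.495, -0.141], [0.511, -0.048]] c [ 0.5319 -0.0986]
cam in tool [ 0.068  0.001 -0.157]
[[-0.     1.     0.   ]
 [-0.966  0.    -0.257]
 [-0.257 -0.     0.966]]
```

```bash
cat >> h.py <<'E'
def plan(*wps,chain=True):
    """wps: (x,y,z,yaw_deg). Each printed line = one call's target from previous wp."""
    s=arm.get_state(); p=np.array(s['eef_pos']); Rc=R.from_euler('xyz',s['ee_rot'])
    print('t',round(s['t'],2),'pos',p.round(4),'rpy',np.degrees(s['ee_rot']).round(1),'q1,q6',s['q'][[0,5]].round(2),'w',round(s['width'],4),'f',s['force'].round(1))
    for w in wps:
        Rt=R.from_euler('xyz',[np.pi,0,np.radians(w[3])])
        d=Rc.inv().apply(np.array(w[:3])-p)/.25; r=(Rc.inv()*Rt).as_rotvec()/np.radians(45)
        n=max(np.linalg.norm(d)*5,np.degrees(np.linalg.norm(r)*np.pi/4)/8.59)
        print(w,'->',d.round(3).tolist(),r.round(3).tolist(),'rows>=%.1f'%n)
        if chain: p,Rc=np.array(w[:3]),Rt
E
python3 -c "
from h import *
plan((.39,.45,.24,-57),(.50,.28,.25,-90))"
```

```text
t 0.15 pos [0.2897 0.6093 0.2258] rpy [179.9  -0.  -25.4] q1,q6 [ 1.42 -0.29] w 0.088 f [-0.6 -0.5  0.1]
(0.39, 0.45, 0.24, -57) -> [0.636, 0.403, -0.056] [0.002, -0.001, 0.702] rows>=3.8
(0.5, 0.28, 0.25, -90) -> [0.81, 0.001, -0.04] [-0.0, -0.0, 0.733] rows>=4.1
```

Emit:
jog_arm:
  steps:
    - [[0,0.636,0.403,-0.056,0,0,0.702],[0,0.636,0.403,-0.056,0,0,0.702],[0,0.636,0.403,-0.056,0,0,0.702],[0,0.636,0.403,-0.056,0,0,0.702]]

```text
t: 0.55
eef_pos: [0.391, 0.448, 0.2407]
ee_rot: [3.141, -0.0, -1.001]
force: [0.5, -0.4, 0.6]
width: 0.0876
gripper_force: 0.0
```

Emit:
jog_arm:
  steps:
    - [[0,0.81,0,-0.04,0,0,0.733],[0,0.81,0,-0.04,0,0,0.733],[0,0.81,0,-0.04,0,0,0.733],[0,0.81,0,-0.04,0,0,0.733],[0,0.81,0,-0.04,0,0,0.733],[0,0.81,0,-0.04,0,0,0.733],[0,0.81,0,-0.04,0,0,0.733],[0,0.81,0,-0.04,0,0,0.733]]

```text
t: 1.35
eef_pos: [0.4998, 0.2815, 0.2504]
ee_rot: [3.141, -0.0, -1.569]
force: [-1.0, 0.8, -0.1]
width: 0.0876
gripper_force: 0.0
```

```bash
python3 -c "
from h import *
f=grab('wrist'); save(f,'w1',1.5)
plan((.5268,.0462,.15,-90))"
```

```text
t 1.4 pos [0.4998 0.2815 0.2504] rpy [180.   -0.  -89.9] q1,q6 [ 0.85 -0.85] w 0.0873 f [ 0.  -0.2 -0. ]
(0.5268, 0.0462, 0.15, -90) -> [0.942, -0.106, 0.402] [0.0, -0.0, 0.003] rows>=5.1
```

View pics/w1.png

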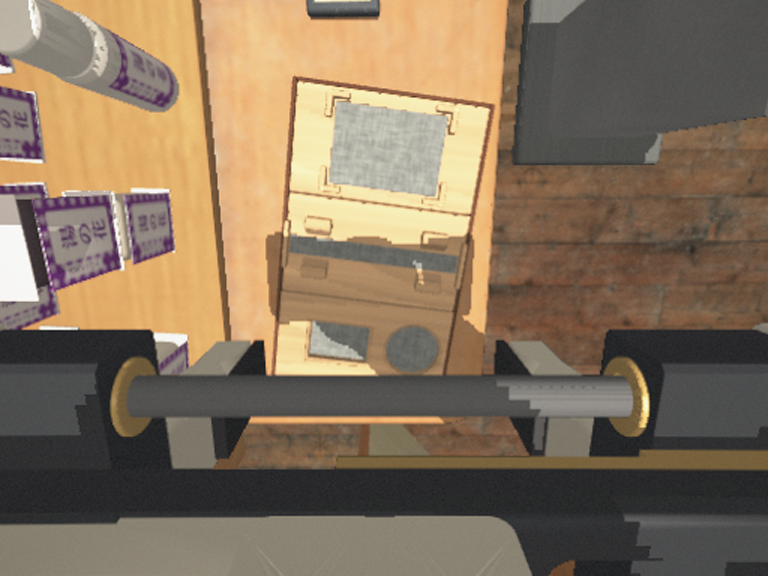

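The wrist view shows the whole tray: pad felt corners (335,98), (449,112), (438,198) and (327,183), pen strip from (288,245) to (457,263), round well at (411,349), and rectangular well at (338,340).

```bash
python3 -c "
from h import *
f=load('wrist'); g=lambda p,z:px2w(f,np.array(p,float)/1.5-.2,z)
for T in (.02,.025):
  print(T)
  for n,p,z in [('pad',[(335,98),(449,112),(438,198),(327,183)],T),('strip',[(287,245),(457,263)],T),('round',[(411,349)],T-.012),('rect',[(340,341)],T-.012),('corner',[(296,78),(492,105),(470,217),(289,191)],T)]:
    w=g(p,z); print(n,w[:,:2].round(4).tolist(),w.mean(0)[:2].round(4),[round(float(np.linalg.norm(w[i]-w[(i+1)%len(w)])),4) for i in range(len(w))])
f=grab('scene'); save(f,'s_tray',5,(150,115,260,180))
"
```

```text
0.02
pad [[0.5345, 0.15], [0.4419, 0.1604], [0.4483, 0.2287], [0.543, 0.2165]] [0.4919 0.1889] [0.0932, 0.0687, 0.0955, 0.067]
strip [[0.5797, 0.2694], [0.4293, 0.2852]] [0.5045 0.2773] [0.1512, 0.1512]
round [[0.4677, 0.3718]] [0.4677 0.3718] [0.0]
rect [[0.5361, 0.3637]] [0.5361 0.3637] [0.0]
corner [[0.5653, 0.1354], [0.4072, 0.1551], [0.42, 0.2448], [0.5755, 0.2232]] [0.492  0.1896] [0.1593, 0.0906, 0.157, 0.0884]
0.025
pad [[0.5341, 0.1508], [0.4426, 0.161], [0.4489, 0.2285], [0.5424, 0.2164]] [0.492  0.1892] [0.092, 0.0678, 0.0942, 0.0662]
strip [[0.5786, 0.2687], [0.4302, 0.2842]] [0.5044 0.2764] [0.1492, 0.1492]
round [[0.4681, 0.3698]] [0.4681 0.3698] [0.0]
rect [[0.5356, 0.3618]] [0.5356 0.3618] [0.0]
corner [[0.5645, 0.1364], [0.4084, 0.1558], [0.421, 0.2443], [0.5745, 0.223]] [0.4921 0.1899] [0.1573, 0.0894, 0.155, 0.0872]
```

Emit:
jog_arm:
  steps:
    - [[0,0.942,-0.106,0.3,0,0,0],[0,0.942,-0.106,0.3,0,0,0],[0,0.942,-0.106,0.3,0,0,0],[0,0.942,-0.106,0.3,0,0,0],[0,0.942,-0.106,0.3,0,0,0],[0,0.942,-0.106,0.3,0,0,0],[0,0.942,-0.106,0.3,0,0,0]]

```text
t: 2.15
eef_pos: [0.5268, 0.0445, 0.1753]
ee_rot: [3.141, -0.0, -1.572]
force: [-0.5, 0.2, -0.1]
width: 0.0876
gripper_force: 0.0
```

```bash
python3 -c "
from h import *
f=grab('wrist'); save(f,'w2',1.5); plan()
"
```

```text
t 2.2 pos [0.5272 0.0454 0.1758] rpy [-180.    0.  -90.] q1,q6 [ 0.46 -0.46] w 0.0877 f [0.  0.5 1. ]
```

View pics/w2.png

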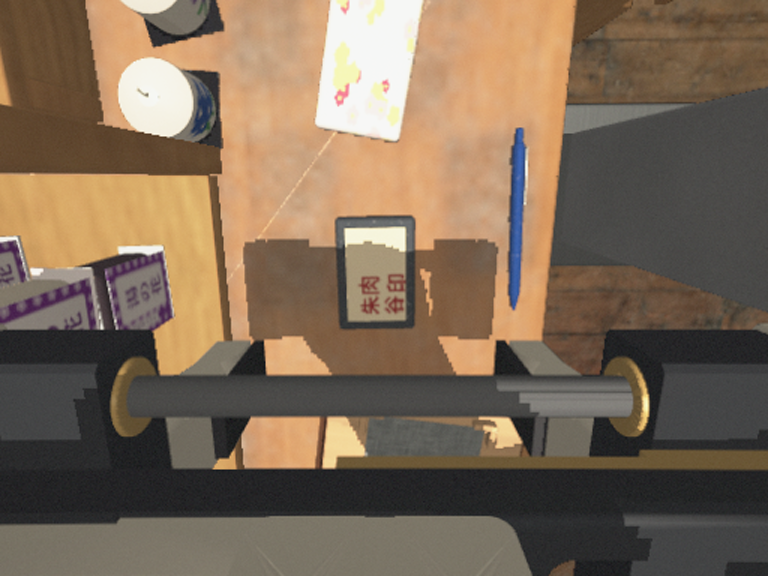

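The wrist view shows the pad with lid corners (336,216), (414,215), (413,328) and (340,328), and the pen from (519,128) to (513,309). I'll compute the grasp.

```bash
python3 -c "
from h import *
f=load('wrist'); g=lambda p,z:px2w(f,np.array(p,float)/1.5-.2,z)
for n,p,z in [('pad',[(336,216),(414,215),(413,328),(340,328)],.015),('pen',[(519,128),(513,309)],.005),('penmid',[(517,180),(516,250)],.005)]:
    w=g(p,z); print(n,w[:,:2].round(4).tolist(),w.mean(0)[:2].round(4))
plan((.527,.046,.0165,-90),(.527,.046,.004,-90))
"
```

```text
pad [[0.5561, 0.0012], [0.5008, 0.0006], [0.4999, 0.0851], [0.5553, 0.085]] [0.528 0.043]
pen [[0.4282, -0.058], [0.4222, 0.0731]] [0.4252 0.0076]
penmid [[0.4268, -0.0232], [0.4235, 0.0273]] [0.4251 0.0021]
t 2.2 pos [0.5272 0.0454 0.1758] rpy [-180.    0.  -90.] q1,q6 [ 0.46 -0.46] w 0.0877 f [0.  0.5 1. ]
(0.527, 0.046, 0.0165, -90) -> [-0.002, 0.001, 0.637] [-0.001, 0.0, 0.0] rows>=3.2
(0.527, 0.046, 0.004, -90) -> [0.0, -0.0, 0.05] [0.0, 0.0, 0.0] rows>=0.2
```

Emit:
jog_arm:
  steps:
    - [[0,0.004,0,0.55,0,0,0],[0,0.004,0,0.55,0,0,0],[0,0.004,0,0.55,0,0,0],[0,0.004,0,0.686,0,0,0],[0,0.004,0,0.686,0,0,0],[0,0.004,0,0.686,0,0,0]]

```text
t: 2.8
eef_pos: [0.5272, 0.0458, 0.0038]
ee_rot: [3.141, -0.0, -1.568]
force: [-1.0, 0.9, -0.5]
width: 0.0877
gripper_force: 0.0
```

Emit:
jog_arm:
  newtons: 25
  steps:
    - [[140,0,0,0,0,0,0],[140,0,0,0,0,0,0],[140,0,0,0,0,0,0],[140,0,0,0,0,0,0]]

```text
t: 3.2
eef_pos: [0.5272, 0.0442, 0.0045]
ee_rot: [-3.141, 0.0, -1.571]
force: [1.0, -0.1, 1.3]
width: 0.0613
gripper_force: 0.4
```

```bash
python3 -c "
from h import *
plan((.527,.0445,.10,-90),(.515,.12,.12,-51.6),(.492,.191,.12,-6.6),(.492,.191,.04,-6.6),(.492,.191,.029,-6.6))
"
```

```text
t 3.2 pos [0.5272 0.0442 0.0045] rpy [-179.9    0.   -90. ] q1,q6 [ 0.45 -0.45] w 0.0613 f [ 1.  -0.1  1.3]
(0.527, 0.0445, 0.1, -90) -> [-0.001, 0.0, -0.382] [-0.001, 0.001, 0.0] rows>=1.9
(0.515, 0.12, 0.12, -51.6) -> [-0.302, 0.048, -0.08] [0.0, 0.0, -0.853] rows>=4.5
(0.492, 0.191, 0.12, -6.6) -> [-0.28, -0.104, -0.0] [0.0, 0.0, -1.0] rows>=5.2
(0.492, 0.191, 0.04, -6.6) -> [0.0, -0.0, 0.32] [0.0, 0.0, 0.0] rows>=1.6
(0.492, 0.191, 0.029, -6.6) -> [0.0, -0.0, 0.044] [0.0, 0.0, 0.0] rows>=0.2
```

Emit:
jog_arm:
  steps:
    - [[150,0,0,0,0,0,0],[150,0,0,0,0,0,0],[150,0,0,0,0,0,0],[150,0,0,-0.1,0,0,0],[150,0,0,-0.3,0,0,0],[150,0,0,-0.38,0,0,0],[150,0,0,-0.38,0,0,0]]

```text
t: 3.9
eef_pos: [0.5287, 0.0445, 0.1022]
ee_rot: [-3.136, 0.002, -1.571]
force: [-0.8, -0.1, -1.3]
width: 0.0575
gripper_force: 25.0
```

Emit:
jog_arm:
  steps:
    - [[150,-0.302,0.048,-0.08,0,0,-0.853],[150,-0.302,0.048,-0.08,0,0,-0.853],[150,-0.302,0.048,-0.08,0,0,-0.853],[150,-0.302,0.048,-0.08,0,0,-0.853],[150,-0.302,0.048,-0.08,0,0,-0.853]]

```text
t: 4.4
eef_pos: [0.5139, 0.1193, 0.1176]
ee_rot: [3.139, 0.001, -0.895]
force: [0.7, -0.5, -0.0]
width: 0.0575
gripper_force: 25.0
```

Emit:
jog_arm:
  steps:
    - [[150,-0.28,-0.104,0,0,0,-1],[150,-0.28,-0.104,0,0,0,-1],[150,-0.28,-0.104,0,0,0,-1],[150,-0.28,-0.104,0,0,0,-1],[150,-0.28,-0.104,0,0,0,-1],[150,-0.28,-0.104,0,0,0,-1],[150,-0.28,-0.104,0,0,0,-1]]

```text
t: 5.1
eef_pos: [0.491, 0.1899, 0.1177]
ee_rot: [3.14, 0.002, -0.116]
force: [-0.3, -0.3, -0.7]
width: 0.0577
gripper_force: 25.0
```

```bash
python3 -c "
from h import *
f=grab('wrist'); save(f,'w3',1.5)
plan((.492,.191,.04,-6.6),(.492,.191,.030,-6.6))
"
```

```text
t 5.15 pos [0.4912 0.19   0.1179] rpy [ 1.799e+02  1.000e-01 -6.700e+00] q1,q6 [0.74 0.71] w 0.0576 f [-0.3  0.1  0.1]
(0.492, 0.191, 0.04, -6.6) -> [0.003, -0.005, 0.312] [0.002, 0.002, -0.002] rows>=1.6
(0.492, 0.191, 0.03, -6.6) -> [0.0, -0.0, 0.04] [0.0, 0.0, 0.0] rows>=0.2
```

View pics/w3.png

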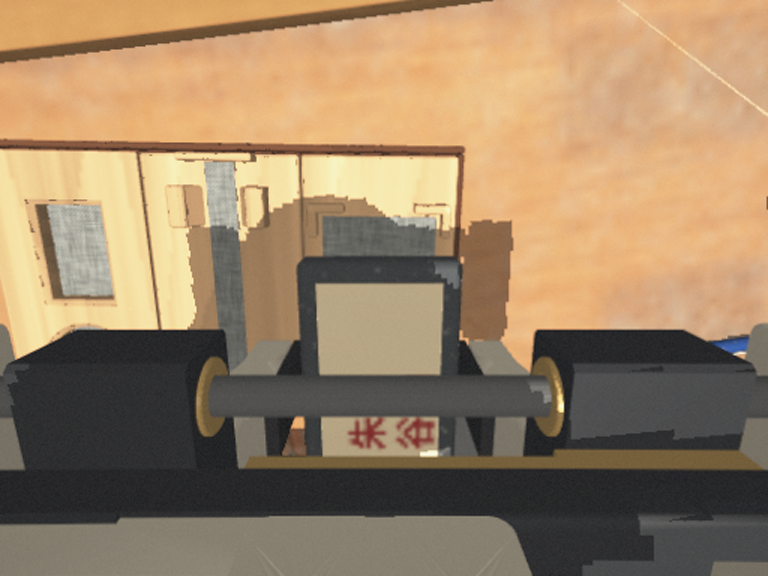

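The pad is held square, with its lid's far edge from (300,258) to (461,258). The far cleats' inner corners are near (322,217) and (437,216), and the rest's outer corners are at (300,152) and (460,153).

```bash
python3 -c "
from h import *
f=load('wrist'); g=lambda p,z:px2w(f,np.array(p,float)/1.5-.2,z)
a=np.radians(83.4);X=np.array([np.cos(a),np.sin(a)]);Y=np.array([-X[1],X[0]])
for n,p,z in [('padfar',[(300,260),(461,260)],.129),('cleat',[(320,217),(438,216)],.025),('cleattop',[(312,206),(446,206)],.034),('restfar',[(300,152),(460,153)],.025),('rect',[(48,205),(100,203),(115,297),(58,298)],.013),('strip',[(206,163),(236,163)],.025)]:
    w=g(p,z)[:,:2]; c=w.mean(0); print(n,w.round(4).tolist(),c.round(4), (c-[.492,.191])@X,(c-[.492,.191])@Y)
"
```

```text
padfar [[0.5348, 0.2111], [0.5286, 0.1576]] [0.5317 0.1843] -0.002068733886610339 -0.04021917757397402
cleat [[0.5408, 0.2169], [0.5338, 0.1514]] [0.5373 0.1842] -0.0015818616574491125 -0.04576206125992278
cleattop [[0.5477, 0.219], [0.5394, 0.1478]] [0.5435 0.1834] -0.0015947570474894866 -0.05206528893229469
restfar [[0.5761, 0.2224], [0.5657, 0.137]] [0.5709 0.1797] -0.0021658558258829297 -0.0797084650938658
rect [[0.5645, 0.3731], [0.5623, 0.3434], [0.5064, 0.35], [0.5098, 0.3843]] [0.5357 0.3627] 0.17558347005115885 -0.023715158021582534
strip [[0.5763, 0.2737], [0.5745, 0.2576]] [0.5754 0.2656] 0.0837254096850506 -0.07425008768271939
```

Emit:
jog_arm:
  steps:
    - [[150,0.008,0,0.28,0,0,0],[150,0.008,0,0.3,0,0,0],[150,0.008,0,0.33,0,0,0],[150,0.008,0,0.345,0,0,0],[150,0.008,0,0.352,0,0,0],[150,0.008,0,0.356,0,0,0],[150,0.008,0,0.356,0,0,0]]

```text
t: 5.85
eef_pos: [0.4943, 0.1907, 0.031]
ee_rot: [-3.14, -0.001, -0.116]
force: [-0.2, -0.9, -1.8]
width: 0.0576
gripper_force: 25.0
```

Emit:
jog_arm:
  steps:
    - [[150,0,0,0.006,0,0,0],[150,0,0,0.008,0,0,0],[150,0,0,0.008,0,0,0],[50,0,0,0.006,0,0,0],[50,0,0,0.006,0,0,0],[50,0,0,0.006,0,0,0],[50,0,0,0.006,0,0,0]]

```text
t: 6.55
eef_pos: [0.4938, 0.1902, 0.0285]
ee_rot: [3.142, 0.0, -0.116]
force: [0.4, 0.4, -0.9]
width: 0.0704
gripper_force: 0.0
```

```bash
python3 -c "
from h import *
plan((.492,.191,.17,-6.6),(.45,.09,.14,-50),(.425,.005,.12,-93))
"
```

```text
t 6.55 pos [0.4938 0.1902 0.0285] rpy [180.    0.   -6.6] q1,q6 [0.74 0.72] w 0.0704 f [ 0.4  0.4 -0.9]
(0.492, 0.191, 0.17, -6.6) -> [-0.008, -0.002, -0.566] [0.0, 0.0, -0.0] rows>=2.8
(0.45, 0.09, 0.14, -50) -> [-0.12, 0.421, 0.12] [0.0, -0.0, 0.964] rows>=5.1
(0.425, 0.005, 0.12, -93) -> [0.196, 0.295, 0.08] [0.0, -0.0, 0.956] rows>=5.0
```

Emit:
jog_arm:
  steps:
    - [[30,0,0,-0.2,0,0,0],[30,0,0,-0.4,0,0,0],[30,0,0,-0.566,0,0,0],[30,0,0,-0.566,0,0,0]]

```text
t: 6.95
eef_pos: [0.4969, 0.1921, 0.1764]
ee_rot: [-3.135, -0.008, -0.114]
force: [0.4, 0.5, -1.2]
width: 0.0772
gripper_force: 0.0
```

```bash
python3 -c "
from h import *
f=grab('wrist'); save(f,'w4',1.5)
plan((.46,.10,.14,-47),(.425,.008,.10,-87.4),(.425,.008,.004,-87.4))
"
```

```text
t 7.0 pos [0.4953 0.1914 0.1733] rpy [-179.7   -0.3   -6.6] q1,q6 [0.74 0.72] w 0.0772 f [ 0.6  0.2 -0.6]
(0.46, 0.1, 0.14, -47) -> [-0.099, 0.38, 0.131] [-0.008, -0.004, 0.898] rows>=4.7
(0.425, 0.008, 0.1, -87.4) -> [0.174, 0.353, 0.16] [-0.0, -0.0, 0.898] rows>=4.7
(0.425, 0.008, 0.004, -87.4) -> [0.0, -0.0, 0.384] [0.0, 0.0, 0.0] rows>=1.9
```

View pics/w4.png

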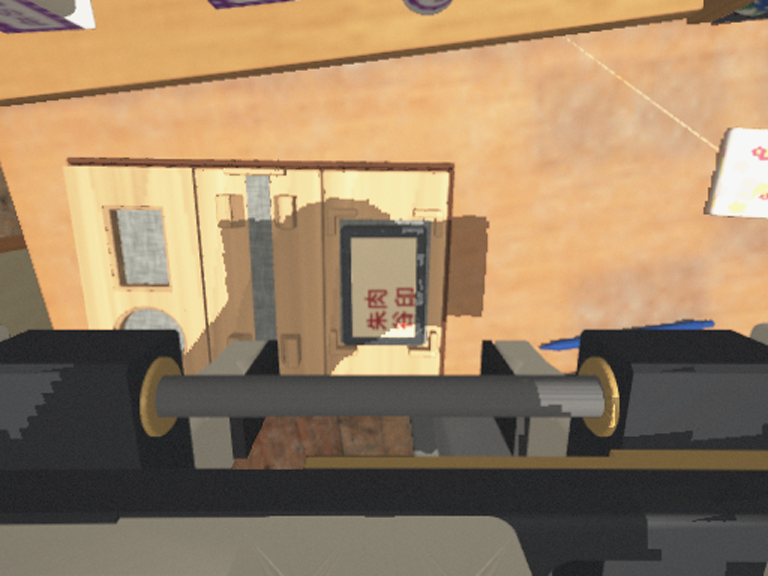

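The pad lies flat at (385,285) between all four cleats. Next is the pen.

Emit:
jog_arm:
  steps:
    - [[30,-0.099,0.38,0.131,0,0,0.898],[30,-0.099,0.38,0.131,0,0,0.898],[30,-0.099,0.38,0.131,0,0,0.898],[30,-0.099,0.38,0.131,0,0,0.898],[30,-0.099,0.38,0.131,0,0,0.898]]

```text
t: 7.5
eef_pos: [0.4575, 0.0978, 0.1363]
ee_rot: [3.14, 0.0, -0.828]
force: [-0.3, 0.2, 0.3]
width: 0.0774
gripper_force: 0.0
```

Emit:
jog_arm:
  steps:
    - [[110,0.174,0.353,0.16,0,0,0.898],[110,0.174,0.353,0.16,0,0,0.898],[110,0.174,0.353,0.16,0,0,0.898],[110,0.174,0.353,0.16,0,0,0.898],[110,0.174,0.353,0.16,0,0,0.898],[110,0.174,0.353,0.16,0,0,0.898],[110,0.174,0.353,0.16,0,0,0.898]]

```text
t: 8.2
eef_pos: [0.4229, 0.0066, 0.0968]
ee_rot: [3.141, -0.0, -1.523]
force: [-0.4, 0.1, -0.1]
width: 0.0497
gripper_force: 0.0
```

```bash
python3 -c "
from h import *
f=grab('wrist'); save(f,'w5',1.5)
plan((.425,.008,.003,-87.4))
"
```

```text
t 8.25 pos [0.4231 0.0067 0.0969] rpy [180.   -0.  -87.3] q1,q6 [ 0.49 -0.44] w 0.0496 f [-0.3 -0.   0.4]
(0.425, 0.008, 0.003, -87.4) -> [-0.005, -0.008, 0.376] [0.001, -0.0, 0.003] rows>=1.9
```

View pics/w5.png

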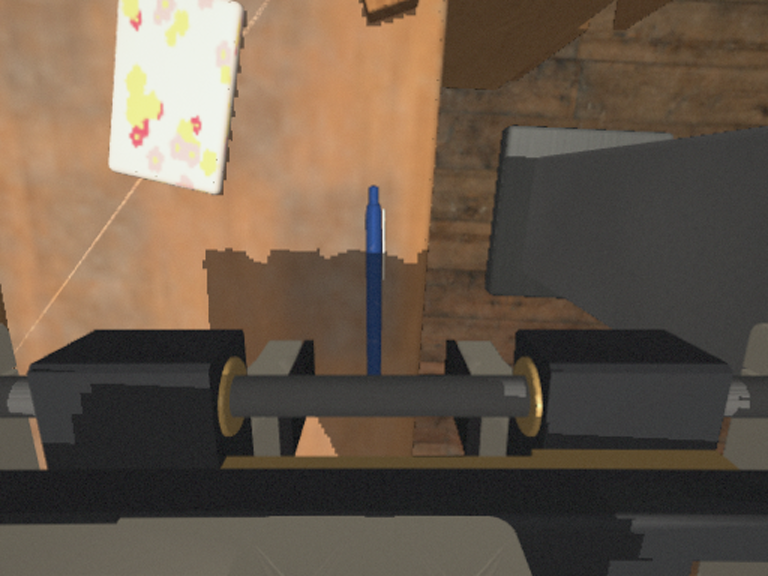

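The pen runs straight up the picture between the fingers, from (374,187) to (374,375). I'll descend and close.

Emit:
jog_arm:
  newtons: 20
  steps:
    - [[110,-0.005,-0.008,0.2,0,0,0],[110,-0.005,-0.008,0.36,0,0,0],[110,-0.005,-0.008,0.378,0,0,0],[110,-0.005,-0.008,0.378,0,0,0],[255,-0.005,-0.008,0.378,0,0,0],[255,-0.005,-0.008,0.378,0,0,0],[255,-0.005,-0.008,0.378,0,0,0],[255,-0.005,-0.008,0.378,0,0,0]]

```text
t: 9.05
eef_pos: [0.4255, 0.0082, 0.0033]
ee_rot: [-3.141, 0.0, -1.526]
force: [0.9, -0.4, 0.2]
width: 0.0237
gripper_force: 0.0
```

Emit:
jog_arm:
  steps:
    - [[255,0,0,0,0,0,0],[255,0,0,0,0,0,0],[255,0,0,0,0,0,0],[255,0,0,-0.1,0,0,0],[255,0,0,-0.3,0,0,0],[255,0,0,-0.5,0,0,0],[255,0,0,-0.5,0,0,0],[255,0,0,-0.5,0,0,0]]

```text
t: 9.85
eef_pos: [0.4259, 0.0085, 0.1291]
ee_rot: [-3.138, 0.002, -1.526]
force: [-0.3, -0.2, 0.3]
width: 0.0088
gripper_force: 20.0
```

```bash
python3 -c "
from h import *
plan((.464,.14,.13,-45),(.504,.276,.12,-6.6))
"
```

```text
t 9.85 pos [0.4259 0.0085 0.1291] rpy [-1.798e+02  1.000e-01 -8.740e+01] q1,q6 [ 0.49 -0.44] w 0.0088 f [-0.3 -0.2  0.3]
(0.464, 0.14, 0.13, -45) -> [-0.519, -0.176, -0.002] [-0.005, 0.001, -0.943] rows>=4.9
(0.504, 0.276, 0.12, -6.6) -> [-0.272, -0.498, 0.04] [0.0, 0.0, -0.853] rows>=4.5
```

Emit:
jog_arm:
  steps:
    - [[255,-0.519,-0.176,0,0,0,-0.943],[255,-0.519,-0.176,0,0,0,-0.943],[255,-0.519,-0.176,0,0,0,-0.943],[255,-0.519,-0.176,0,0,0,-0.943],[255,-0.519,-0.176,0,0,0,-0.943],[255,-0.519,-0.176,0,0,0,-0.943]]

```text
t: 10.45
eef_pos: [0.4625, 0.1394, 0.126]
ee_rot: [3.138, 0.001, -0.783]
force: [0.2, -0.6, 0.7]
width: 0.0086
gripper_force: 20.0
```

Emit:
jog_arm:
  steps:
    - [[255,-0.272,-0.498,0.04,0,0,-0.853],[255,-0.272,-0.498,0.04,0,0,-0.853],[255,-0.272,-0.498,0.04,0,0,-0.853],[255,-0.272,-0.498,0.04,0,0,-0.853],[255,-0.272,-0.498,0.04,0,0,-0.853],[255,-0.272,-0.498,0.04,0,0,-0.853],[255,-0.272,-0.498,0.04,0,0,-0.853]]

```text
t: 11.15
eef_pos: [0.5031, 0.2751, 0.117]
ee_rot: [3.14, 0.001, -0.121]
force: [0.3, 0.1, -0.6]
width: 0.0084
gripper_force: 20.0
```

```bash
python3 -c "
from h import *
f=grab('wrist'); save(f,'w6',1.5)
plan((.504,.2765,.028,-6.6))
"
```

```text
t 11.2 pos [0.5032 0.2752 0.1173] rpy [180.    0.   -6.9] q1,q6 [0.84 0.61] w 0.0087 f [-0.4  0.8  0.3]
(0.504, 0.2765, 0.028, -6.6) -> [0.003, -0.006, 0.357] [0.001, 0.001, -0.006] rows>=1.8
```

View pics/w6.png

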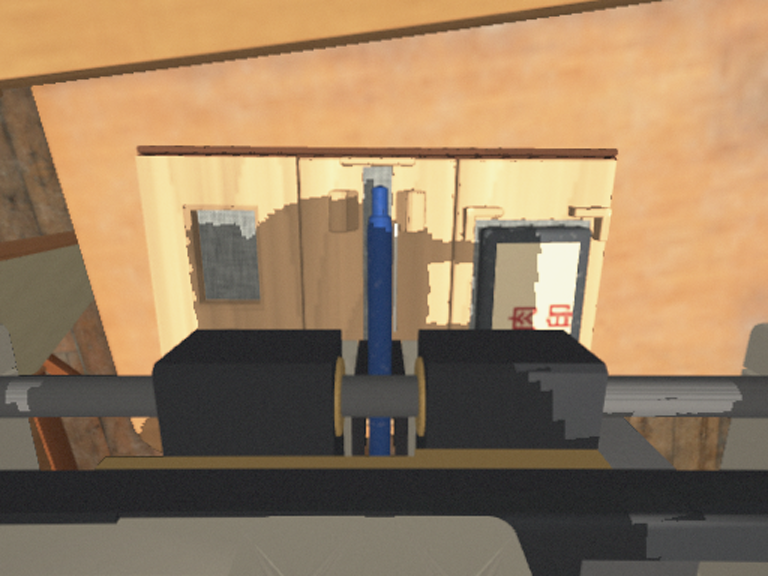

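The pen is held along the strip with its far end at (380,187). The strip's far end is at (378,166) and the rest's far edge runs from (300,158) to (458,160). I'll check how centred the pen is.

```bash
python3 -c "
from h import *
f=load('wrist'); g=lambda p,z:px2w(f,np.array(p,float)/1.5-.2,z)
a=np.radians(83.4);X=np.array([np.cos(a),np.sin(a)]);Y=np.array([-X[1],X[0]])
for n,p,z in [('penfar',[(380,187)],.121),('penmid',[(379,320)],.125),('strip far',[(364,167),(392,167)],.025),('strip near',[(364,325),(396,325)],.025),('stop',[(340,163),(413,163)],.033),('restfar',[(299,158),(458,160)],.025),('rect',[(197,209),(255,208),(261,298),(203,302)],.013)]:
    w=g(p,z)[:,:2]; c=w.mean(0); print(n,w.round(4).tolist(),c.round(4), (c-[.504,.2765])@X,(c-[.504,.2765])@Y)
"
```

```text
penfar [[0.5672, 0.2667]] [0.5672 0.2667] -0.0024843920488815895 -0.06386542910889725
penmid [[0.5218, 0.2725]] [0.5218 0.2725] -0.0018832719808736928 -0.0181075099406261
strip far [[0.5767, 0.2741], [0.5749, 0.259]] [0.5758 0.2666] -0.0016333107784581064 -0.07243641888422338
strip near [[0.4873, 0.2857], [0.485, 0.2669]] [0.4862 0.2763] -0.002246450756766577 0.017666687040403493
stop [[0.58, 0.286], [0.5754, 0.2482]] [0.5777 0.2671] -0.0008817793221288969 -0.07426283802824256
restfar [[0.5855, 0.3082], [0.5741, 0.2233]] [0.5798 0.2658] -0.001959221901948453 -0.07653427404783893
rect [[0.5653, 0.3736], [0.5619, 0.3402], [0.5082, 0.347], [0.51, 0.3826]] [0.5364 0.3608] 0.08748698852226161 -0.022470313530684124
```

Emit:
jog_arm:
  steps:
    - [[255,0.005,-0.001,0.16,0,0,0],[255,0.005,-0.001,0.3,0,0,0],[255,0.005,-0.001,0.335,0,0,0],[255,0.005,-0.001,0.345,0,0,0],[255,0.005,-0.001,0.353,0,0,0],[255,0.005,-0.001,0.358,0,0,0],[255,0.005,-0.001,0.358,0,0,0]]

```text
t: 11.9
eef_pos: [0.5052, 0.2765, 0.0295]
ee_rot: [-3.14, -0.001, -0.116]
force: [0.5, -0.3, 0.2]
width: 0.0082
gripper_force: 20.0
```

```bash
python3 -c "
from h import *
plan((.5045,.2752,.0275,-6.6))"
```

```text
t 11.9 pos [0.5052 0.2765 0.0295] rpy [-1.799e+02 -1.000e-01 -6.600e+00] q1,q6 [0.84 0.61] w 0.0082 f [ 0.5 -0.3  0.2]
(0.5045, 0.2752, 0.0275, -6.6) -> [-0.002, 0.005, 0.008] [-0.002, -0.002, -0.001] rows>=0.0
```

Emit:
jog_arm:
  steps:
    - [[255,-0.002,0.005,0.006,0,0,0],[255,-0.002,0.005,0.008,0,0,0],[170,-0.002,0.005,0.006,0,0,0],[170,-0.002,0.005,0.006,0,0,0],[170,-0.002,0.005,0.004,0,0,0],[170,-0.002,0.005,-0.1,0,0,0],[170,-0.002,0.005,-0.3,0,0,0],[170,-0.002,0.005,-0.5,0,0,0]]

```text
t: 12.7
eef_pos: [0.5034, 0.274, 0.1539]
ee_rot: [3.139, 0.002, -0.116]
force: [1.2, 1.7, -0.0]
width: 0.0293
gripper_force: 0.0
```

```bash
python3 -c "
from h import *
f=grab('wrist'); save(f,'w7',1.5)
plan((.48,.12,.17,-41),(.45,-.02,.18,-66),(.427,-.158,.16,-90))
"
```

```text
t 12.75 pos [0.5075 0.2767 0.1638] rpy [-179.6   -0.5   -6.5] q1,q6 [0.84 0.62] w 0.0294 f [3.  2.  9.1]
(0.48, 0.12, 0.17, -41) -> [-0.038, 0.635, -0.029] [-0.011, -0.008, 0.766] rows>=4.0
(0.45, -0.02, 0.18, -66) -> [0.277, 0.501, -0.04] [-0.0, -0.0, 0.556] rows>=2.9
(0.427, -0.158, 0.16, -90) -> [0.467, 0.309, 0.08] [0.0, -0.0, 0.533] rows>=2.8
```

View pics/w7.png

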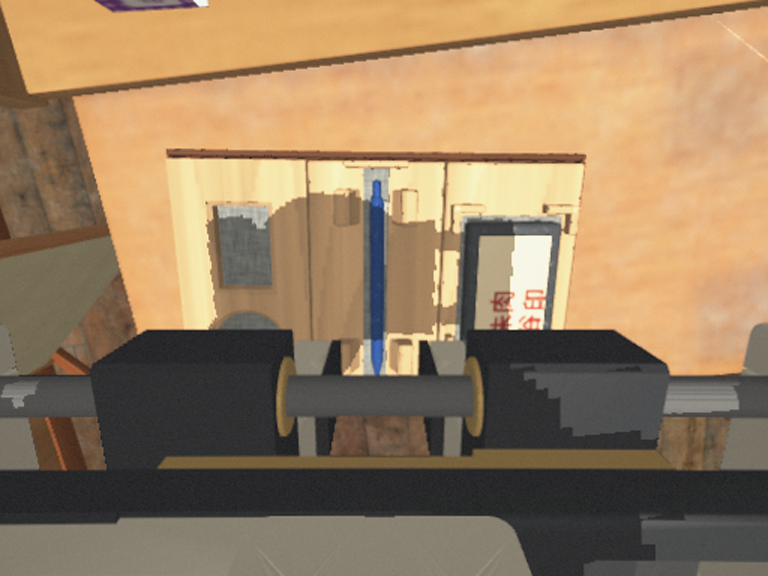

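The pen lies in its rest between the cheeks, from (377,182) to (377,372). Next is the block stamp.

Emit:
jog_arm:
  steps:
    - [[100,-0.038,0.635,-0.029,0,0,0.766],[100,-0.038,0.635,-0.029,0,0,0.766],[100,-0.038,0.635,-0.029,0,0,0.766],[100,-0.038,0.635,-0.029,0,0,0.766]]

```text
t: 13.15
eef_pos: [0.4744, 0.1143, 0.1608]
ee_rot: [3.141, 0.001, -0.724]
force: [0.4, 1.6, 1.0]
width: 0.0521
gripper_force: 0.0
```

Emit:
jog_arm:
  steps:
    - [[100,0.277,0.501,-0.04,0,0,0.556],[100,0.277,0.501,-0.04,0,0,0.556],[100,0.277,0.501,-0.04,0,0,0.556]]

```text
t: 13.45
eef_pos: [0.4454, -0.0236, 0.1707]
ee_rot: [-3.141, 0.0, -1.158]
force: [0.9, 0.6, 0.8]
width: 0.0537
gripper_force: 0.0
```

Emit:
jog_arm:
  steps:
    - [[100,0.467,0.309,0,0,0,0.533],[100,0.467,0.309,0,0,0,0.533],[100,0.467,0.309,0,0,0,0.533],[100,0.467,0.309,0,0,0,0.533],[100,0.467,0.309,0,0,0,0.533],[100,0.467,0.309,0,0,0,0.533],[100,0.467,0.309,0,0,0,0.533]]

```text
t: 14.15
eef_pos: [0.4236, -0.159, 0.1706]
ee_rot: [-3.142, 0.0, -1.569]
force: [0.3, -0.2, -0.3]
width: 0.0534
gripper_force: 0.0
```

```bash
python3 -c "
from h import *
f=grab('wrist'); save(f,'w8',2.3,(110,40,390,250))
plan((.427,-.158,.031,-90))
print(w2px(f,[(.427,-.158,.067),(.332,-.289,.067),(.432,-.238,.1)]))
"
```

```text
t 14.2 pos [ 0.4236 -0.1589  0.1706] rpy [-180.     0.   -89.9] q1,q6 [ 0.08 -0.08] w 0.0535 f [-0.1  0.2 -0.3]
(0.427, -0.158, 0.031, -90) -> [-0.004, -0.014, 0.558] [-0.0, 0.0, 0.003] rows>=2.8
[[247.49865346 197.76846768]
 [366.11608249  39.53799507]
 [239.6753318  104.71651824]]
```

View pics/w8.png

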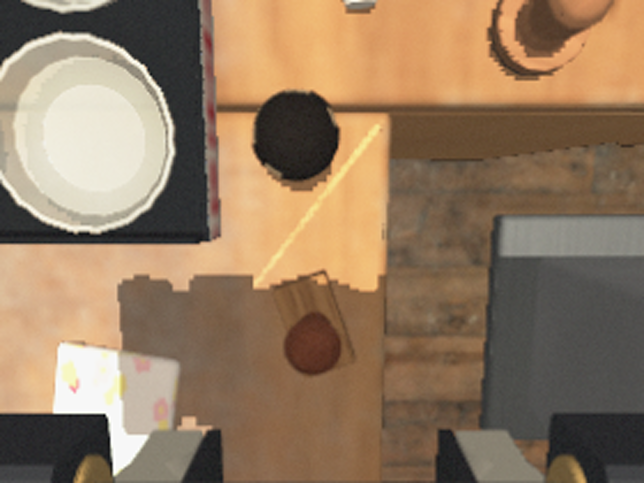

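The crop shows the stamp's handle top at (312,343), with the block's top corners at (272,288), (325,271) and (355,358). The doll is at (296,138) and the small round stamp at the upper right, around (545,30).

```bash
python3 -c "
from h import *
f=load('wrist'); g=lambda p,z:px2w(f,np.array(p,float)/2.3+[110,40]-.3,z)
print(g([(312,343)],.065)[0].round(4))
w=g([(272,288),(325,271),(355,358)],.019)[:,:2]; print(w.round(4).tolist(), np.linalg.norm(w[0]-w[1]),np.linalg.norm(w[2]-w[1]),'c',((w[0]+w[2])/2).round(4))
d=w[2]-w[1];print('y axis angle',np.degrees(np.arctan2(d[1],d[0])),'x ax',np.degrees(np.arctan2(*(w[0]-w[1])[::-1])))
print('round base',g([(535,30)],.017)[0].round(4),'top',g([(578,0)],.067)[0].round(4),'doll',g([(296,138)],.1)[0].round(4))
"
```

```text
[ 0.429  -0.1659  0.065 ]
[[0.4484, -0.1809], [0.4241, -0.1887], [0.4099, -0.1478]] 0.02551266427012686 0.04327532055432072 c [ 0.4292 -0.1643]
y axis angle 109.08906639893289 x ax 17.893584252110596
round base [ 0.3363 -0.2892  0.017 ] top [ 0.3361 -0.2889  0.067 ] doll [ 0.4329 -0.2415  0.1   ]
```

```bash
python3 -c "
from h import *
plan((.429,-.1645,.031,-90))"
```

```text
t 14.2 pos [ 0.4236 -0.1589  0.1706] rpy [-180.     0.   -89.9] q1,q6 [ 0.08 -0.08] w 0.0535 f [-0.1  0.2 -0.3]
(0.429, -0.1645, 0.031, -90) -> [0.022, -0.021, 0.558] [-0.0, 0.0, 0.003] rows>=2.8
```

Emit:
jog_arm:
  newtons: 30
  steps:
    - [[100,0.022,-0.022,0.1,0,0,0],[100,0.022,-0.022,0.3,0,0,0],[100,0.022,-0.022,0.45,0,0,0],[100,0.022,-0.022,0.54,0,0,0],[100,0.022,-0.022,0.558,0,0,0],[100,0.022,-0.022,0.558,0,0,0],[200,0.022,-0.022,0.558,0,0,0],[200,0.022,-0.022,0.558,0,0,0]]

```text
t: 15.0
eef_pos: [0.43, -0.1652, 0.0325]
ee_rot: [-3.139, 0.0, -1.57]
force: [0.5, 0.6, 0.2]
width: 0.0423
gripper_force: 0.0
```

Emit:
jog_arm:
  steps:
    - [[255,0,0,0,0,0,0],[255,0,0,0,0,0,0],[255,0,0,0,0,0,0],[255,0,0,0,0,0,0],[255,0,0,0,0,0,0]]

```text
t: 15.5
eef_pos: [0.4295, -0.1655, 0.0316]
ee_rot: [-3.14, -0.0, -1.571]
force: [0.6, 0.5, 6.7]
width: 0.0217
gripper_force: 30.0
```

Emit:
jog_arm:
  steps:
    - [[255,0,0,-0.04,0,0,0],[255,0,0,-0.1,0,0,0],[255,0,0,-0.25,0,0,0],[255,0,0,-0.4,0,0,0],[255,0,0,-0.5,0,0,0],[255,0,0,-0.5,0,0,0],[255,0,0,-0.5,0,0,0]]

```text
t: 16.2
eef_pos: [0.4285, -0.1653, 0.1565]
ee_rot: [-3.141, 0.0, -1.571]
force: [-0.1, 0.2, -1.4]
width: 0.0213
gripper_force: 30.0
```

```bash
python3 -c "
from h import *
f=grab('wrist'); save(f,'w9',2.3,(110,60,390,320))
plan((.46,.03,.16,-70),(.48,.19,.16,-47),(.5355,.362,.13,-25.1))"
```

```text
t 16.25 pos [ 0.428  -0.1653  0.1556] rpy [180.   0. -90.] q1,q6 [ 0.06 -0.06] w 0.0213 f [ 0.1  0.1 -1. ]
(0.46, 0.03, 0.16, -70) -> [-0.781, -0.128, -0.017] [0.001, 0.001, -0.445] rows>=4.0
(0.48, 0.19, 0.16, -47) -> [-0.574, -0.294, -0.0] [0.0, 0.0, -0.511] rows>=3.2
(0.5355, 0.362, 0.13, -25.1) -> [-0.352, -0.632, 0.12] [0.0, 0.0, -0.487] rows>=3.7
```

View pics/w9.png

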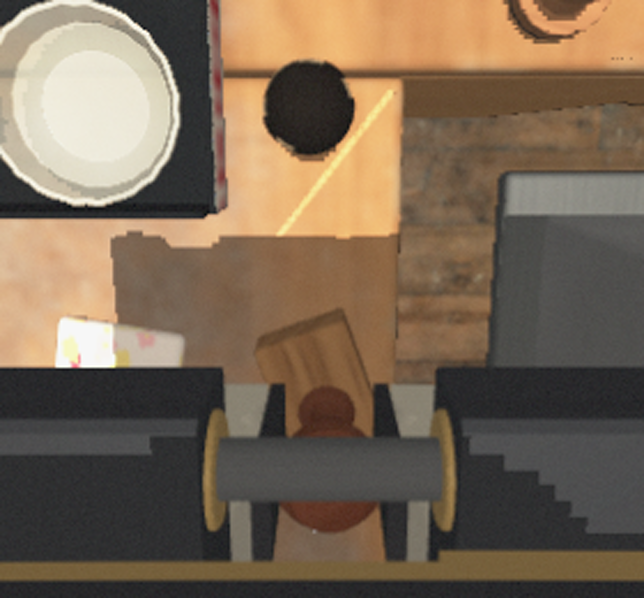

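The stamp is held: block end at (300,330), collar at (327,410), knob at (327,490). I'll check that it is upright by projecting the model.

```bash
python3 -c "
from h import *
f=load('wrist')
a=np.radians(18.5);X=np.array([np.cos(a),np.sin(a),0]);Y=np.array([-X[1],X[0],0])
b=np.array([.428,-.1653,.124])
for z in (.0,.019):
  print(z,((w2px(f,[b+X*sx*.013+Y*-.0225+[0,0,z] for sx in(1,-1)])+.3-[110,60])*2.3).round(0).tolist())
print(((w2px(f,[b+[0,0,z] for z in(.019,.03,.05,.067)])+.3-[110,60])*2.3).round(0).tolist())
"
```

```text
0.0 [[259.0, 321.0], [344.0, 293.0]]
0.019 [[251.0, 340.0], [345.0, 309.0]]
[[326.0, 401.0], [325.0, 417.0], [325.0, 453.0], [324.0, 491.0]]
```

The offsets match a shift of about 4 mm toward tool −x, not a tilt. I'll allow for that at the well.

Emit:
jog_arm:
  steps:
    - [[255,-0.781,-0.128,-0.017,0,0,-0.445],[255,-0.781,-0.128,-0.017,0,0,-0.445],[255,-0.781,-0.128,-0.017,0,0,-0.445],[255,-0.781,-0.128,-0.017,0,0,-0.445],[255,-0.781,-0.128,-0.017,0,0,-0.445]]

```text
t: 16.75
eef_pos: [0.4613, 0.034, 0.1593]
ee_rot: [3.14, -0.0, -1.216]
force: [-1.0, -1.2, -0.1]
width: 0.0216
gripper_force: 30.0
```

Emit:
jog_arm:
  steps:
    - [[255,-0.574,-0.294,0,0,0,-0.511],[255,-0.574,-0.294,0,0,0,-0.511],[255,-0.574,-0.294,0,0,0,-0.511],[255,-0.574,-0.294,0,0,0,-0.511]]

```text
t: 17.15
eef_pos: [0.4809, 0.1931, 0.1588]
ee_rot: [3.14, -0.0, -0.814]
force: [-0.4, -2.0, -1.0]
width: 0.0218
gripper_force: 30.0
```

Emit:
jog_arm:
  steps:
    - [[255,-0.352,-0.632,0.08,0,0,-0.487],[255,-0.352,-0.632,0.08,0,0,-0.487],[255,-0.352,-0.632,0.08,0,0,-0.487],[255,-0.352,-0.632,0.08,0,0,-0.487],[255,-0.352,-0.632,0.08,0,0,-0.487],[255,-0.352,-0.632,0.08,0,0,-0.487],[255,-0.352,-0.632,0.08,0,0,-0.487]]

```text
t: 17.85
eef_pos: [0.5356, 0.3604, 0.1393]
ee_rot: [3.139, 0.001, -0.438]
force: [-0.7, 0.2, 0.3]
width: 0.0215
gripper_force: 30.0
```

```bash
python3 -c "
from h import *
plan((.5396,.3608,.095,-25.1))"
```

```text
t 17.85 pos [0.5356 0.3604 0.1393] rpy [179.9   0.  -25.1] q1,q6 [0.89 0.24] w 0.0215 f [-0.7  0.2  0.3]
(0.5396, 0.3608, 0.095, -25.1) -> [0.014, -0.008, 0.177] [0.003, 0.001, -0.001] rows>=0.9
```

Emit:
jog_arm:
  steps:
    - [[255,0.014,-0.008,0.1,0,0,0],[255,0.014,-0.008,0.22,0,0,0],[255,0.014,-0.008,0.235,0,0,0],[255,0.014,-0.008,0.235,0,0,0]]

```text
t: 18.25
eef_pos: [0.5399, 0.3609, 0.0815]
ee_rot: [3.14, 0.0, -0.438]
force: [0.3, -0.5, -0.4]
width: 0.0218
gripper_force: 30.0
```

Run:
```python
from h import *
f=grab('wrist'); im=f['color'][:,:,::-1]
a=np.ascontiguousarray(cv2.resize(im[100:290,130:380],None,fx=3,fy=3,interpolation=cv2.INTER_CUBIC))
t=grab('top'); b=cv2.resize(t['color'][115:210,100:230,::-1],None,fx=1.0,fy=1.0)
s=arm.get_state(); p=s['eef_pos']; print(p.round(4),s['ee_rot'].round(3))
# overlay model: expected stamp (upright, -4mm) green, expected well mouth at rest top red
yaw=s['ee_rot'][2]; tx=np.array([np.cos(yaw),np.sin(yaw)])
def rect(c,hx,hy,ang,z):
    X=np.array([np.cos(ang),np.sin(ang)]);Y=np.array([-X[1],X[0]])
    return [[*(np.array(c)+sx*hx*X+sy*hy*Y),z] for sx,sy in((1,1),(1,-1),(-1,-1),(-1,1))]
zb=p[2]-.0316
for c,hx,hy,ang,zs,col in [(p[:2]-.004*tx,.013,.0225,yaw+np.radians(108.5),(zb,zb+.019),(0,255,0)),((.536,.3625),.018,.0275,np.radians(83.4),(.025,),(0,0,255))]:
    for z in zs:
        q=((w2px(f,rect(c,hx,hy,ang,z))+.3-[130,100])*3).astype(int)
        cv2.polylines(a,[q.reshape(-1,1,2)],True,col,1)
cv2.imwrite('pics/w10.png',a)
```

```text
[0.5409 0.3624 0.0833] [-3.14e+00 -1.00e-03 -4.38e-01]
```

View pics/w10.png

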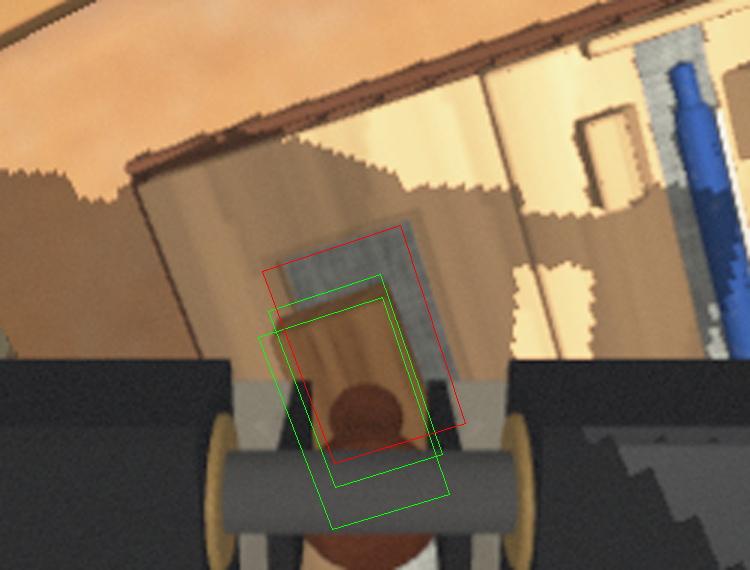

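The last picture shows the well slightly right of my red prediction, by about 2 mm. The block's far edge runs from (279,328) to (387,286) and its sides converge downward, so the stamp may be tilted a little. I'll fit the tilt from these readings.

```bash
cat > fit.py <<'E'
from h import *
from scipy.optimize import least_squares
f=load('wrist'); p=np.array([.5404,.3616,.0825]); Rt=R.from_euler('xyz',[np.pi,0,-.438])
g=p+Rt.apply([0,0,-.0184]) # pivot = stamp axis at height 50mm
def pose(v): # v: dx tool, dz tool, tilt about tool y, roll about tool x, dyaw
    Rs=Rt*R.from_euler('xyz',[v[3],v[2],0])*R.from_euler('xyz',[np.pi,0,0])*R.from_euler('z',108.5+np.degrees(v[4]),degrees=True)
    return g+Rt.apply([v[0],0,v[1]]),Rs
def pr(v,P):
    o,Rs=pose(v); return (w2px(f,o+Rs.apply(np.array(P)-[0,0,.05]))+.3-[130,100])*3
def perp(pt,a,b): d=(b-a)/np.linalg.norm(b-a); return d[0]*(pt[1]-a[1])-d[1]*(pt[0]-a[0])
h=.0225;w=.013;t=.019
def res(v):
    c=pr(v,[(w,-h,t),(-w,-h,t),(w,h,t),(-w,h,t),(w,-h,0),(-w,-h,0)])
    # far end is -y; left in image should be +x (world) side
    L,Rr,L2,R2,Lb,Rb=c
    m=(Lb+Rb)/2
    return np.r_[L-[279,328],Rr-[387,286],perp(np.array([303,385]),L,L2),perp(np.array([430,440]),Rr,R2),(m-[330,300])[1], 30*np.array(v)*[0,200,3,20,10]]
print(pr(np.zeros(5),[(w,-h,t),(-w,-h,t),(w,h,t),(-w,h,t),(w,-h,0),(-w,-h,0)]).round(0).tolist())
r=least_squares(res,np.zeros(5)); v=r.x
print('dx mm',v[0]*1e3,'dz',v[1]*1e3,'tilt deg',np.degrees(v[2:]),'res',r.fun[:7].round(1))
o,Rs=pose(v); print('underside centre',(o+Rs.apply([0,0,-.05])).round(4))
E
python3 fit.py
```

```text
[[263.0, 318.0], [387.0, 278.0], [336.0, 512.0], [454.0, 476.0], [273.0, 294.0], [385.0, 257.0]]
dx mm -0.2224912441226242 dz 0.49292095498821675 tilt deg [-5.0511535  -0.47368505 -0.89439756] res [-12.    0.3   2.6   4.1 -15.6   7.   -7.1]
underside centre [0.536  0.3632 0.0506]
```

Emit:
jog_arm:
  steps:
    - [[255,0,0.007,0,0,0,0],[255,0,0.008,0.04,0,0,0],[255,0,0.008,0.08,0,0,0],[255,0,0.008,0.1,0,0,0],[255,0,0.008,0.115,0,0,0],[255,0,0.008,0.125,0,0,0],[255,0,0.008,0.13,0,0,0],[255,0,0.008,0.13,0,0,0]]

```text
t: 19.15
eef_pos: [0.5394, 0.3605, 0.0489]
ee_rot: [3.141, 0.0, -0.437]
force: [0.2, 0.0, -0.6]
width: 0.0212
gripper_force: 30.0
```

```bash
python3 -c "
from h import *
plan((.5393,.3593,.0445,-25.1))"
```

```text
t 19.15 pos [0.5394 0.3605 0.0489] rpy [180.    0.  -25.1] q1,q6 [0.89 0.24] w 0.0212 f [ 0.2  0.  -0.6]
(0.5393, 0.3593, 0.0445, -25.1) -> [0.002, 0.004, 0.018] [0.0, 0.0, 0.001] rows>=0.1
```

Emit:
jog_arm:
  steps:
    - [[255,0,0.002,0.008,0,0,0],[255,0,0.002,0.014,0,0,0],[255,0,0.002,0.018,0,0,0],[255,0,0.002,0.02,0,0,0],[255,0,0.002,0.02,0,0,0]]

```text
t: 19.65
eef_pos: [0.5393, 0.3602, 0.0446]
ee_rot: [-3.141, -0.0, -0.437]
force: [-1.9, -0.4, 4.1]
width: 0.0215
gripper_force: 30.0
```

Emit:
jog_arm:
  steps:
    - [[150,0,0,0,0,0,0],[130,0,0,0,0,0,0],[130,0,0,0,0,0,0],[130,0,0,0,0,0,0],[130,0,0,-0.1,0,0,0],[130,0,0,-0.3,0,0,0],[130,0,0,-0.5,0,0,0],[130,0,0,-0.5,0,0,0]]

```text
t: 20.45
eef_pos: [0.5425, 0.3626, 0.1774]
ee_rot: [-3.13, -0.005, -0.436]
force: [0.4, -0.5, 0.2]
width: 0.0429
gripper_force: 0.0
```

```bash
cat > blob.py <<'E'
from h import *
f=grab('wrist'); im=f['color']; hsv=cv2.cvtColor(im,cv2.COLOR_RGB2HSV)
p=w2px(f,[(.536,.3615,.067),(.536,.3615,.02)]); print('pred knob/base px',p.round(1).tolist())
# reddish-dark knob
r,g,b=[im[:,:,i].astype(int) for i in range(3)]
m=((r-g>35)&(r<150)&(g<80)).astype(np.uint8)
n,l,s,c=cv2.connectedComponentsWithStats(m)
for i in range(1,n):
    if s[i,4]>60: print(s[i].tolist(),c[i].round(1), px2w(f,[c[i]],.06)[0].round(4))
s=arm.get_state();print(s['eef_pos'].round(4),s['t'])
E
python3 blob.py; python3 -c "
from h import *
plan((.505,.24,.20,-50),(.47,.05,.2,-80),(.43,-.13,.2,-100),(.35,-.26,.2,-122))"
```

```text
pred knob/base px [[257.1, 199.5], [257.0, 188.4]]
[0, 0, 100, 30, 1385] [33.9  8.5] [0.7596 0.461  0.06  ]
[133, 1, 41, 34, 192] [151.1  13.8] [0.7159 0.3752 0.06  ]
[72, 35, 21, 14, 75] [82.6 40.6] [0.7228 0.438  0.06  ]
[18, 171, 36, 49, 78] [ 34.1 191.8] [0.6313 0.5537 0.06  ]
[246, 187, 24, 26, 381] [257.1 200.1] [0.5338 0.3625 0.06  ]
[0.5409 0.3617 0.1736] 20.5
t 20.5 pos [0.5409 0.3617 0.1736] rpy [-179.6   -0.2  -25. ] q1,q6 [0.89 0.24] w 0.043 f [-1.   0.9 -0.4]
(0.505, 0.24, 0.2, -50) -> [0.076, 0.501, -0.109] [-0.01, -0.001, 0.555] rows>=2.9
(0.47, 0.05, 0.2, -80) -> [0.492, 0.596, 0.0] [0.0, -0.0, 0.667] rows>=3.9
(0.43, -0.13, 0.2, -100) -> [0.681, 0.283, 0.0] [0.0, -0.0, 0.444] rows>=3.7
(0.35, -0.26, 0.2, -122) -> [0.568, 0.225, 0.0] [0.0, -0.0, 0.489] rows>=3.1
```

The knob sits exactly where I predicted, so the block stamp is seated upright. Next is the round stamp.

Emit:
jog_arm:
  steps:
    - [[130,0.076,0.501,-0.109,0,0,0.555],[130,0.076,0.501,-0.109,0,0,0.555],[130,0.076,0.501,-0.109,0,0,0.555],[130,0.076,0.501,-0.109,0,0,0.555]]

```text
t: 20.9
eef_pos: [0.502, 0.2354, 0.1969]
ee_rot: [3.142, 0.0, -0.88]
force: [-0.0, -0.4, 0.0]
width: 0.0429
gripper_force: 0.0
```

Emit:
jog_arm:
  steps:
    - [[110,0.492,0.596,0,0,0,0.667],[110,0.492,0.596,0,0,0,0.667],[110,0.492,0.596,0,0,0,0.667],[110,0.492,0.596,0,0,0,0.667],[110,0.492,0.596,0,0,0,0.667]]

```text
t: 21.4
eef_pos: [0.4662, 0.045, 0.1956]
ee_rot: [3.14, -0.0, -1.402]
force: [0.5, -0.1, 0.9]
width: 0.0498
gripper_force: 0.0
```

Emit:
jog_arm:
  steps:
    - [[110,0.681,0.283,0,0,0,0.444],[110,0.681,0.283,0,0,0,0.444],[110,0.681,0.283,0,0,0,0.444],[110,0.681,0.283,0,0,0,0.444]]

```text
t: 21.8
eef_pos: [0.4269, -0.1331, 0.1958]
ee_rot: [3.141, -0.0, -1.747]
force: [0.7, -0.2, -0.2]
width: 0.0497
gripper_force: 0.0
```

Emit:
jog_arm:
  steps:
    - [[110,0.568,0.225,0,0,0,0.489],[110,0.568,0.225,0,0,0,0.489],[110,0.568,0.225,0,0,0,0.489],[110,0.568,0.225,0,0,0,0.489],[110,0.568,0.225,0,0,0,0.489],[110,0.568,0.225,0,0,0,0.489]]

```text
t: 22.4
eef_pos: [0.3482, -0.261, 0.1959]
ee_rot: [3.141, -0.0, -2.129]
force: [0.6, -0.1, 0.5]
width: 0.0499
gripper_force: 0.0
```

```bash
cat > circ.py <<'E'
from h import *
f=grab('wrist'); im=f['color']; s=arm.get_state(); print(s['eef_pos'].round(4),s['t'])
P=[(.334,-.289,.065),(.334,-.289,.017)]
q=w2px(f,P); print('pred',q.round(1).tolist())
fl=KD(f)[0][0,0]; camz=(-f['extrinsics'][:3,:3].T@f['extrinsics'][:3,3])[2]
for z,rad,(u,v) in [(.063,.012,q[0]),(.017,.020,q[1])]:
    r=fl*rad/(camz-z); k=4; x0,y0=int(u)-50,int(v)-50
    c=cv2.resize(cv2.cvtColor(im[max(y0,0):y0+100,max(x0,0):x0+100],cv2.COLOR_RGB2GRAY),None,fx=k,fy=k,interpolation=cv2.INTER_CUBIC)
    H=cv2.HoughCircles(cv2.GaussianBlur(c,(0,0),2),cv2.HOUGH_GRADIENT,1,15,param1=60,param2=14,minRadius=int(r*k*.85),maxRadius=int(r*k*1.15))
    print('r px',r)
    if H is not None:
        for h in H[0][:5]:
            uv=h[:2]/k+[max(x0,0),max(y0,0)]-.4; print(uv.round(1),h[2]/k,px2w(f,[uv],z)[0].round(4))
E
python3 circ.py
```

```text
[ 0.3484 -0.2606  0.196 ] 22.45
pred [[248.7, 159.4], [249.2, 153.7]]
r px 12.18438740302146
[248.2 151.2] 11.225 [ 0.3303 -0.2958  0.063 ]
[248.  143.2] 12.975 [ 0.3264 -0.3024  0.063 ]
r px 17.531736840858596
[248.5 146.7] 16.225 [ 0.3306 -0.2961  0.017 ]
[249.5 151. ] 18.725 [ 0.3322 -0.2914  0.017 ]
[245.2 148.7] 19.025 [ 0.3349 -0.2961  0.017 ]
```

```bash
cat > tri.py <<'E'
from h import *
s=load('scene'); t=load('top')
# scene.npz was regrabbed at t~1.4 : objects still at start. project hypotheses, and make masks of small round stamp region
for n,P in [('top est',(.332,-.2887)),('wrist est',(.3303,-.2958)),('mid',(.334,-.289))]:
    for z in (.017,.05,.067): print(n,z,'scene*1.5',(w2px(s,[(*P,z)])*1.5).round(1).tolist(),'topcrop',((w2px(t,[(*P,z)])+.4-[218,135])*5).round(0).tolist())
for n,P in [('stamp top',(.4274,-.158)),('stamp wrist',(.429,-.1645))]:
    for z in (.019,.05,.067): print(n,z,'scene*1.5',(w2px(s,[(*P,z)])*1.5).round(1).tolist())
im=s['color'][225:285,295:350]; g=cv2.cvtColor(im,cv2.COLOR_RGB2HSV)
# print coarse saturation*value darkness profile columns/rows of the round stamp silhouette
gray=cv2.cvtColor(im,cv2.COLOR_RGB2GRAY)
for r in range(18,58,3): print(225+r,' '.join('%3d'%x for x in gray[r,8:50:2]))
E
python3 tri.py
```

```text
top est 0.017 scene*1.5 [[477.4, 397.9]] topcrop [[682.0, 456.0]]
top est 0.05 scene*1.5 [[479.2, 385.8]] topcrop [[696.0, 457.0]]
top est 0.067 scene*1.5 [[480.2, 379.4]] topcrop [[703.0, 457.0]]
wrist est 0.017 scene*1.5 [[480.4, 400.6]] topcrop [[694.0, 460.0]]
wrist est 0.05 scene*1.5 [[482.3, 388.6]] topcrop [[708.0, 460.0]]
wrist est 0.067 scene*1.5 [[483.3, 382.2]] topcrop [[716.0, 460.0]]
mid 0.017 scene*1.5 [[478.2, 397.2]] topcrop [[682.0, 453.0]]
mid 0.05 scene*1.5 [[480.0, 385.2]] topcrop [[696.0, 453.0]]
mid 0.067 scene*1.5 [[481.0, 378.8]] topcrop [[704.0, 453.0]]
stamp top 0.019 scene*1.5 [[445.4, 329.1]]
stamp top 0.05 scene*1.5 [[446.5, 317.7]]
stamp top 0.067 scene*1.5 [[447.0, 311.2]]
stamp wrist 0.019 scene*1.5 [[448.8, 330.2]]
stamp wrist 0.05 scene*1.5 [[449.9, 318.8]]
stamp wrist 0.067 scene*1.5 [[450.5, 312.3]]
243  95  93  99 116 157 172 176 176 176 175 176 165 118 180 184 182 180 178 175 173 170
246 100  90  92  96  97  99 115 157 180 175 148 123 167 176 178 182 182 182 182 183 180
249  99 101 102  99  94  91  96  98 104 113 141 166 167 164 171 175 176 179 2
[... 278 characters left out ...]
 102 106 104 103 106 157 165  86  80  85  84  95 169 173 171 189 174 175 175 174 226
264 103 106 104 112 162 161 125  72  76  85  81 154 165 173 188 170 191 225 222 170 174
267 102 103 127 163 163 150 163  95  91  90 122 148 158 186 224 172 168 175 181 169 218
270 101 144 164 165 161  80 129 160 160 153 155 156 128 178 179 179 192 223 226 172 170
273 167 170 170 168 168 149  73  87  95 101  94  83 156 167 173 175 179 178 174 192 228
276 165 170 172 171 171 172 168 156 143 143 152 167 170 173 173 169 169 170 170 172 179
279 167 166 167 169 172 168 153 161 168 168 169 172 172 165 169 171 171 163 160 166 146
282 163 166 163 165 165 167 166 164 169 168 171 170 168 166 168 165 164 164 164 158 105
```

The scene camera agrees with the wrist camera, so I'll use (0.3307, −0.2955).

```bash
python3 -c "
from h import *
plan((.3307,-.2955,.09,-122),(.3307,-.2955,.030,-122))"
```

```text
t 22.45 pos [ 0.3484 -0.2606  0.196 ] rpy [ 180.    -0.  -121.9] q1,q6 [-0.19 -0.37] w 0.0497 f [0.5 0.9 0.5]
(0.3307, -0.2955, 0.09, -122) -> [0.156, -0.014, 0.424] [0.001, -0.0, 0.002] rows>=2.3
(0.3307, -0.2955, 0.03, -122) -> [0.0, -0.0, 0.24] [0.0, 0.0, 0.0] rows>=1.2
```

Emit:
jog_arm:
  newtons: 30
  steps:
    - [[110,0.156,-0.014,0,0,0,0],[110,0.156,-0.014,0.2,0,0,0],[110,0.156,-0.014,0.4,0,0,0],[110,0.156,-0.014,0.56,0,0,0],[110,0.156,-0.014,0.64,0,0,0],[110,0.156,-0.014,0.664,0,0,0],[110,0.156,-0.014,0.664,0,0,0],[180,0.156,-0.014,0.664,0,0,0]]

```text
t: 23.25
eef_pos: [0.3314, -0.2962, 0.0313]
ee_rot: [-3.14, 0.0, -2.128]
force: [-0.5, 0.4, -0.1]
width: 0.0462
gripper_force: 0.0
```

Emit:
jog_arm:
  steps:
    - [[220,0,0,0,0,0,0],[255,0,0,0,0,0,0],[255,0,0,0,0,0,0],[255,0,0,0,0,0,0],[255,0,0,0,0,0,0],[255,0,0,0,0,0,0]]

```text
t: 23.85
eef_pos: [0.3306, -0.2966, 0.0309]
ee_rot: [-3.14, 0.0, -2.13]
force: [-0.6, 1.3, 7.3]
width: 0.0232
gripper_force: 30.0
```

```bash
python3 -c "
from h import *
plan((.3307,-.2955,.19,-122),(.37,-.15,.2,-100),(.42,.03,.2,-75),(.44,.2,.18,-45),(.467,.3695,.14,-15))"
```

```text
t 23.85 pos [ 0.3306 -0.2966  0.0309] rpy [-179.9    0.  -122. ] q1,q6 [-0.28 -0.27] w 0.0232 f [-0.6  1.3  7.3]
(0.3307, -0.2955, 0.19, -122) -> [-0.004, 0.001, -0.636] [-0.002, 0.0, -0.001] rows>=3.2
(0.37, -0.15, 0.2, -100) -> [-0.577, 0.175, -0.04] [0.0, 0.0, -0.489] rows>=3.0
(0.42, 0.03, 0.2, -75) -> [-0.744, -0.072, -0.0] [0.0, 0.0, -0.556] rows>=3.7
(0.44, 0.2, 0.18, -45) -> [-0.636, -0.253, 0.08] [0.0, 0.0, -0.667] rows>=3.5
(0.467, 0.3695, 0.14, -15) -> [-0.403, -0.556, 0.16] [-0.0, 0.0, -0.667] rows>=3.5
```

Emit:
jog_arm:
  steps:
    - [[255,0,0,-0.06,0,0,0],[255,0,0,-0.15,0,0,0],[255,0,0,-0.28,0,0,0],[255,0,0,-0.42,0,0,0],[255,0,0,-0.54,0,0,0],[255,0,0,-0.62,0,0,0],[255,0,0,-0.636,0,0,0]]

```text
t: 24.55
eef_pos: [0.3309, -0.2968, 0.1917]
ee_rot: [-3.137, 0.001, -2.13]
force: [1.0, 0.2, -0.9]
width: 0.0228
gripper_force: 30.0
```

```bash
python3 -c "
from h import *
plan((.40,-.15,.2,-100),(.44,.03,.2,-75),(.45,.2,.18,-45),(.467,.3695,.14,-15))"
```

```text
t 24.55 pos [ 0.3309 -0.2968  0.1917] rpy [-179.8    0.  -122. ] q1,q6 [-0.28 -0.27] w 0.0228 f [ 1.   0.2 -0.9]
(0.4, -0.15, 0.2, -100) -> [-0.644, 0.077, -0.033] [-0.005, -0.0, -0.49] rows>=3.2
(0.44, 0.03, 0.2, -75) -> [-0.737, -0.033, -0.0] [0.0, 0.0, -0.556] rows>=3.7
(0.45, 0.2, 0.18, -45) -> [-0.646, -0.215, 0.08] [0.0, 0.0, -0.667] rows>=3.5
(0.467, 0.3695, 0.14, -15) -> [-0.431, -0.528, 0.16] [-0.0, 0.0, -0.667] rows>=3.5
```

Emit:
jog_arm:
  steps:
    - [[255,-0.08,0.01,-0.01,0,0,-0.06],[255,-0.2,0.025,-0.02,0,0,-0.15],[255,-0.35,0.042,-0.033,0,0,-0.27],[255,-0.5,0.06,-0.033,0,0,-0.38],[255,-0.644,0.077,-0.033,0,0,-0.49]]

```text
t: 25.05
eef_pos: [0.3988, -0.1482, 0.1967]
ee_rot: [3.14, 0.0, -1.742]
force: [1.1, -0.1, 0.3]
width: 0.0229
gripper_force: 30.0
```

Emit:
jog_arm:
  steps:
    - [[255,-0.15,-0.007,0,0,0,-0.11],[255,-0.3,-0.013,0,0,0,-0.22],[255,-0.45,-0.02,0,0,0,-0.33],[255,-0.6,-0.027,0,0,0,-0.45],[255,-0.737,-0.033,0,0,0,-0.556]]

```text
t: 25.55
eef_pos: [0.4386, 0.0319, 0.1966]
ee_rot: [3.14, 0.0, -1.304]
force: [-0.1, -0.3, -0.6]
width: 0.0231
gripper_force: 30.0
```

Emit:
jog_arm:
  steps:
    - [[255,-0.13,-0.043,0.016,0,0,-0.13],[255,-0.26,-0.086,0.032,0,0,-0.26],[255,-0.39,-0.13,0.048,0,0,-0.4],[255,-0.52,-0.172,0.064,0,0,-0.53],[255,-0.646,-0.215,0.08,0,0,-0.667]]

```text
t: 26.05
eef_pos: [0.4484, 0.2014, 0.1763]
ee_rot: [3.14, 0.0, -0.78]
force: [1.4, 0.4, -0.7]
width: 0.0231
gripper_force: 30.0
```

Emit:
jog_arm:
  steps:
    - [[255,-0.1,-0.12,0.03,0,0,-0.15],[255,-0.2,-0.24,0.07,0,0,-0.3],[255,-0.3,-0.36,0.1,0,0,-0.45],[255,-0.37,-0.45,0.13,0,0,-0.56],[255,-0.41,-0.5,0.15,0,0,-0.63],[255,-0.431,-0.528,0.16,0,0,-0.667],[255,-0.431,-0.528,0.16,0,0,-0.667],[255,-0.431,-0.528,0.16,0,0,-0.667]]

```text
t: 26.85
eef_pos: [0.4659, 0.369, 0.1372]
ee_rot: [3.141, 0.0, -0.262]
force: [-0.8, -0.1, -0.2]
width: 0.0231
gripper_force: 30.0
```

```bash
cat > fit2.py <<'E'
from h import *
f=grab('wrist'); s=arm.get_state(); p=np.array(s['eef_pos']); print(p.round(4),np.degrees(s['ee_rot']).round(1),s['width'])
c=-f['extrinsics'][:3,:3].T@f['extrinsics'][:3,3]; fl=KD(f)[0][0,0]
# base rim: circle r 20mm, top at held height .017 above underside
zb=p[2]-.0309; th=np.linspace(0,2*np.pi,72,endpoint=False); tx=np.array([np.cos(s['ee_rot'][2]),np.sin(s['ee_rot'][2])])
im=f['color'].astype(float)
front=[]
for d in np.arange(-.012,.013,.004):
    print('base-front row for shift %.0f mm'%(d*1e3), w2px(f,[[*(p[:2]+(d+.02)*tx),zb+.017],[*(p[:2]+(d+.02)*tx),zb]]).round(1).tolist())
u=int(w2px(f,[[*p[:2],zb]])[0,0]); print('col',u)
for r in range(120,236,3): print(r,' '.join('%3d,%3d,%3d'%tuple(x) for x in im[r,u-16:u+17:8]))
E
python3 fit2.py; python3 -c "
from h import *
plan((.467,.3695,.0439,-15))"
```

```text
[0.4661 0.3689 0.1376] [180.   0. -15.] 0.023528587777022957
base-front row for shift -12 mm [[251.6, 219.0], [251.7, 210.6]]
base-front row for shift -8 mm [[251.6, 212.8], [251.7, 204.9]]
base-front row for shift -4 mm [[251.6, 206.5], [251.7, 199.1]]
base-front row for shift 0 mm [[251.6, 200.1], [251.7, 193.2]]
base-front row for shift 4 mm [[251.6, 193.7], [251.7, 187.3]]
base-front row for shift 8 mm [[251.6, 187.2], [251.7, 181.3]]
base-front row for shift 12 mm [[251.6, 180.6], [251.7, 175.2]]
col 251
120 179, 92, 60 158, 81, 51 109, 57, 38 173,173,161 245,221,161
123 160, 80, 52 156, 80, 52 142, 89, 56 178,179,167 245,222,163
126 152, 77, 50 127, 65, 44 223,160, 98 171,170,159 243,216,152
129 111, 59, 41 113, 60, 39 227,164,101 178,178,166 242,213,151
132 103, 57, 37 172,111, 68 226,165,102 186,186,174 235,196,140
135 199,134, 82 213,145, 88 227,164,102 176,175,163 225,181,129
138 116, 82, 55 204,140, 85 225,163,102 167,169,158 221,179,128
141 118, 81, 52 116, 83, 54 191,137, 87 160,157,149 224,182,129
144 103, 78, 58  92, 90, 83 112, 97, 85 162,128, 94 226,184,131
147 120,1
[... 1395 characters left out ...]
 45
213  94, 66, 47 123, 86, 61 121, 84, 58 119, 82, 58 106, 76, 56
216 119, 83, 57 119, 84, 59 116, 80, 56 115, 80, 56 118, 82, 59
219 118, 82, 57 115, 81, 56 114, 80, 56 118, 82, 56 124, 87, 60
222 115, 80, 57 118, 82, 61 110, 77, 52 125, 87, 60 125, 86, 59
225 119, 85, 59 114, 79, 59 108, 76, 53 110, 77, 55 121, 87, 59
228 125, 88, 61 113, 79, 54 109, 76, 54 109, 76, 54 110, 74, 52
231 123, 85, 59 111, 79, 55 101, 72, 52 103, 71, 50 105, 76, 54
234 107, 76, 53 101, 72, 53  91, 66, 47  90, 66, 45 106, 76, 54
t 26.9 pos [0.4661 0.3689 0.1376] rpy [180.   0. -15.] q1,q6 [1.   0.31] w 0.0235 f [-0.5 -0.5 -0.5]
(0.467, 0.3695, 0.0439, -15) -> [0.003, -0.003, 0.375] [0.0, 0.0, -0.001] rows>=1.9
```

```bash
cat > fit3.py <<'E'
from h import *
from scipy.optimize import least_squares
f=load('wrist'); s=arm.get_state(); p=np.array(s['eef_pos']); im=f['color'].astype(int)
felt=((abs(im[:,:,0]-im[:,:,2])<14)&(im.sum(2)>230)&(im.sum(2)<420)).astype(np.uint8)
felt=cv2.morphologyEx(felt,cv2.MORPH_OPEN,np.ones((3,3)))
A=[];B=[]
for u in range(224,282,2):
    col=felt[155:225,u]; r=np.flatnonzero(col)
    if len(r)<12: continue
    A.append((u,155+r[0]-.5)); B.append((u,155+r[-1]+.5))
print(A[::3],B[::3])
def fitc(uv,z,rad):
    w=px2w(f,uv,z)[:,:2]
    r=least_squares(lambda c:np.linalg.norm(w-c,axis=1)-rad,w.mean(0)-[.02,0],loss='soft_l1',f_scale=.001); return r.x,np.abs(r.fun).mean()
cw,e1=fitc(A,.022,.025); cb,e2=fitc(B,p[2]-.0309,.020)
yaw=s['ee_rot'][2];tx=np.array([np.cos(yaw),np.sin(yaw)]);ty=np.array([np.sin(yaw),-np.cos(yaw)])
print('well',cw.round(4),e1,'base',cb.round(4),e2,'base-TCP tool',((cb-p[:2])@tx).round(4),((cb-p[:2])@ty).round(4),'well-base tool',((cw-cb)@tx).round(4),((cw-cb)@ty).round(4))
E
python3 fit3.py
```

```text
[(228, np.float64(181.5)), (234, np.float64(171.5)), (240, np.float64(167.5)), (246, np.float64(165.5)), (252, np.float64(164.5)), (258, np.float64(165.5)), (264, np.float64(167.5)), (270, np.float64(171.5))] [(228, np.float64(193.5)), (234, np.float64(203.5)), (240, np.float64(204.5)), (246, np.float64(203.5)), (252, np.float64(202.5)), (258, np.float64(203.5)), (264, np.float64(204.5)), (270, np.float64(203.5))]
well [0.4671 0.3686] 0.0001840901085797329 base [0.4605 0.3705] 0.0018763881266195233 base-TCP tool -0.0058 -0.0001 well-base tool 0.0069 0.0002
```

Emit:
jog_arm:
  steps:
    - [[255,0.026,0.001,0.06,0,0,0],[255,0.026,0.001,0.16,0,0,0],[255,0.026,0.001,0.24,0,0,0],[255,0.026,0.001,0.278,0,0,0],[255,0.026,0.001,0.278,0,0,0],[255,0.026,0.001,0.278,0,0,0]]

```text
t: 27.5
eef_pos: [0.4728, 0.368, 0.0686]
ee_rot: [-3.141, -0.0, -0.261]
force: [0.5, -0.4, -0.5]
width: 0.0231
gripper_force: 30.0
```

```bash
python3 -c "
from h import *
grab('wrist')
s=arm.get_state();print(s['eef_pos'].round(4),s['force'].round(1))
f=load('wrist');im=f['color']
for r in range(140,232,3): print(r,' '.join('%3d,%3d,%3d'%tuple(x) for x in im[r,236:269:16]))
"; python3 fit3.py
```

```text
[0.473  0.3683 0.069 ] [-0.8 -0.  -0.7]
140 157, 80, 53 167,111, 71 203,159,113
143 153, 78, 52 227,166,104 172,140,105
146 132, 67, 45 227,164,100 133,109, 84
149 111, 58, 39 182,128, 79 144,124,103
152  89, 49, 32 124, 90, 59 140,130,114
155 124, 88, 56 124, 89, 58 170,163,149
158 126, 91, 57 122, 89, 57  91, 92, 87
161 122, 85, 56  94, 91, 83 126,100, 74
164 118,104, 85 121, 98, 73 144,116, 86
167 135,109, 81 139,111, 81 142,113, 84
170 142,113, 82 140,112, 82 148,119, 86
173 149,118, 86 143,113, 83 149,119, 88
176 148,118, 85 143,115, 84 148,119, 87
179 146,117, 85 143,113, 84 149,117, 88
182 146,115, 84 143,114, 85 147,117, 84
185 146,113, 84 134,107, 79 150,119, 86
188 140,111, 83 111, 94, 79 132,107, 79
191 123, 98, 74  93, 94, 87 119, 99, 78
194  90, 91, 87  99, 99, 94  95, 96, 90
197  92, 90, 87  90, 90, 86  98, 97, 91
200  99, 99, 93  92, 93, 88 102,102, 96
203  91, 91, 86  63, 62, 60 104,103, 97
206  92, 90, 87  99, 72, 51  94, 93, 90
209  73, 55, 43  97, 70, 50  76, 54, 39
212  96, 66, 47 119, 83, 56  92, 66, 47
215 117, 83, 57 120, 85, 60 116, 81, 58
218 121, 87, 59 115, 80, 57 126, 88, 62
221 116, 81, 57 119, 83, 57 126, 89, 62
224 113, 78, 53 110, 78, 57 126, 89, 62
227 125, 89, 62 110, 77, 55 123, 86, 59
230 119, 83, 56 106, 73, 50 111, 80, 58
[(224, np.float64(205.5)), (230, np.float64(197.5)), (236, np.float64(193.5)), (242, np.float64(190.5)), (248, np.float64(188.5)), (254, np.float64(188.5)), (260, np.float64(189.5)), (266, np.float64(155.5)), (272, np.float64(194.5)), (278, np.float64(199.5))] [(224, np.float64(222.5)), (230, np.float64(212.5)), (236, np.float64(207.5)), (242, np.float64(204.5)), (248, np.float64(202.5)), (254, np.float64(202.5)), (260, np.float64(203.5)), (266, np.float64(206.5)), (272, np.float64(209.5)), (278, np.float64(218.5))]
well [0.4674 0.3682] 0.0035744694278929696 base [0.4667 0.3693] 0.0002439682516978706 base-TCP tool -0.0064 0.0006 well-base tool 0.0009 0.0009
```

The base now lines up with the round well to within about 1 mm. I'll lower it.

Emit:
jog_arm:
  steps:
    - [[255,0.003,0.003,0.02,0,0,0],[255,0.003,0.003,0.05,0,0,0],[255,0.003,0.003,0.075,0,0,0],[255,0.003,0.003,0.09,0,0,0],[255,0.003,0.003,0.1,0,0,0],[255,0.003,0.003,0.102,0,0,0],[255,0.003,0.003,0.102,0,0,0]]

```text
t: 28.25
eef_pos: [0.473, 0.3671, 0.0438]
ee_rot: [-3.142, -0.001, -0.26]
force: [-5.1, -1.6, 12.1]
width: 0.0228
gripper_force: 30.0
```

Emit:
jog_arm:
  steps:
    - [[200,0,0,-0.004,0,0,0],[140,0,0,-0.004,0,0,0],[140,0,0,-0.004,0,0,0],[140,0,0,-0.004,0,0,0],[140,0,0,-0.1,0,0,0],[140,0,0,-0.3,0,0,0],[140,0,0,-0.52,0,0,0],[140,0,0,-0.52,0,0,0]]

```text
t: 29.05
eef_pos: [0.4756, 0.3696, 0.1797]
ee_rot: [-3.132, -0.005, -0.26]
force: [0.1, 2.1, 0.3]
width: 0.0398
gripper_force: 0.0
```

```bash
cat > chk.py <<'E'
from h import *
arm_s=arm.get_state(); print(arm_s['eef_pos'].round(4),arm_s['t'],arm_s['width'])
f=grab('wrist'); im=f['color']; fl=KD(f)[0][0,0]
camz=(-f['extrinsics'][:3,:3].T@f['extrinsics'][:3,3])[2]
rw=np.array([.467,.369])
for z,rad in [(.03,.020),(.013+.059,.012)]:
    u,v=w2px(f,[(*rw,z)])[0]; r=fl*rad/(camz-z); k=4; x0,y0=int(u)-45,int(v)-45
    c=cv2.resize(cv2.cvtColor(im[y0:y0+90,x0:x0+90],cv2.COLOR_RGB2GRAY),None,fx=k,fy=k,interpolation=cv2.INTER_CUBIC)
    H=cv2.HoughCircles(cv2.GaussianBlur(c,(0,0),2),cv2.HOUGH_GRADIENT,1,15,param1=60,param2=14,minRadius=int(r*k*.87),maxRadius=int(r*k*1.13))
    print('pred',u,v,r)
    if H is not None:
        for h in H[0][:4]:
            uv=h[:2]/k+[x0,y0]-.4; print(uv.round(1),h[2]/k,px2w(f,[uv],z)[0].round(4))
r,g,b=[im[:,:,i].astype(int) for i in range(3)]
m=((r-g>35)&(r<150)&(g<80)).astype(np.uint8)
n,l,s,c=cv2.connectedComponentsWithStats(m)
print('block knob pred',w2px(f,[(.536,.3615,.067)]))
for i in range(1,n):
    if s[i,4]>60: print(s[i].tolist(),c[i].round(1))
E
python3 chk.py
```

```text
[0.4756 0.3696 0.1797] 29.05 0.039765046821226106
pred 256.08642280737126 192.3614139065549 19.180853969490347
pred 256.14066510661667 202.99622985410826 13.328247127720807
block knob pred [[244.63560219 127.46693943]]
[232, 115, 26, 28, 271] [244.5 128.4]
[13, 132, 22, 47, 85] [ 24.1 157.4]
```

```bash
sed -i 's/param1=60,param2=14/param1=40,param2=8/' chk.py; python3 chk.py
python3 - <<'E'
from h import *
f=load('wrist'); im=f['color'].astype(int); c=np.array([.467,.369])
for a in range(0,360,30):
    d=np.array([np.cos(np.radians(a)),np.sin(np.radians(a))]); rr=np.arange(.012,.034,.001)
    q=w2px(f,[[*(c+d*r),.013] for r in rr]).round().astype(int)
    print(a,''.join('g' if abs(im[v,u,0]-im[v,u,2])<16 else ('d' if im[v,u].sum()<200 else '.') for u,v in q))
E
```

```text
[0.4746 0.3689 0.1773] 29.1 0.039113219575214825
pred 254.907975092569 191.8948172282094 19.333471557720706
[254.7 192.7] 21.325 [0.4662 0.3694 0.03  ]
[249.5 198.5] 19.35 [0.4615 0.3765 0.03  ]
[278.2 196.5] 17.35 [0.4558 0.3462 0.03  ]
[232.5 203. ] 18.825 [0.4613 0.3955 0.03  ]
pred 254.88271955562075 202.64059518345738 13.45122027108505
[255.5 201.5] 12.8 [0.4679 0.3682 0.072 ]
[232.5 232.2] 14.85 [0.4441 0.3971 0.072 ]
[232.7 207.2] 14.85 [0.468  0.3901 0.072 ]
[240.2 233. ] 14.0 [0.4415 0.3902 0.072 ]
block knob pred [[243.14133662 126.3841035 ]]
[230, 114, 26, 29, 272] [243.1 127.3]
[15, 140, 19, 47, 65] [ 25.6 164.7]
0 ........gggg..........
30 ........gggg..........
60 .........ggg..........
90 ..........gg..........
120 ......................
150 ......................
180 ......................
210 ......................
240 d..........g..........
270 .........gggg.........
300 ........ggggg.........
330 ........gggg..........
```

```bash
python3 -c "
from station import arm
print(arm.job_done())"
```

```text
the job is handed in; nothing more can be done
None
```

I handed the job in at about 29 s: pad, pen, block stamp and round stamp are in their rests by picture, contact-force and height checks, I never gripped or deliberately touched the doll, sachet or candle but did not re-measure them, and no verdict came back.

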